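Fit the reducing cups and hold the contact probe on its mark

TASK

Set up the probe check beside the breath-test instrument: put the middle-sized metal cup into the large cup fixed on the stand, let go, then put the narrow tall cup into that one and let go, both fully home and upright. Then lift the spring-tipped probe out of its slanted holder and finish holding it upright in the gripper with its tip gently on the black dot at the centre of the narrow cup's floor, the spring tip pushed in about halfway (a force of about 3 N, never bottomed hard). The job ends while you are still holding the probe there: do not let go of it, and do not disturb the other things on the counter.

Things in the scene. Friction and masses are not known exactly. Their poses are not given: they have to be found in the camera images.
- stand: fixed check stand: square dark base 130 x 130 x 18 mm with a large open bare-metal cup fixed at its centre, the cup's rim 60 mm above the counter, inner diameter 64 mm at its floor widening to 76 mm at the rim. Origin: centre of the underside; z up
- stand_seat (a point): centre of the large cup's inner floor, 23 mm above the counter
- middle_cup: loose open bare-metal cup, upright, 66 mm high, outer diameter 58 mm at the foot, 64 mm at the rim, wall 3 mm, floor 5 mm thick, inner diameter 52 mm at its floor, 140 g. Origin: centre of the underside; z up. Grip it across the outside just below the rim. Home in the large cup, its underside is on the seat and its top 29 mm stand clear of the large rim
- small_cup: loose narrow tall open bare-metal cup, upright, 90 mm high, outer diameter 45 mm at the foot, 49 mm at the rim, wall 3 mm, floor 5 mm thick, inner diameter 39 mm at its floor, 120 g. Origin: centre of the underside; z up. Home, its underside is 5 mm above the middle cup's underside and its top 29 mm stand clear of the middle cup's rim
- mark (a point): the black dot (14 mm across) at the centre of the narrow cup's inner floor, 85 mm below its rim
- holder: fixed holder: flat base 120 x 110 x 12 mm (centred 30 mm to +x of the origin), two 8 mm side struts and a grey tube, outer diameter 34 mm, bore 17 mm, length 60 mm, tilted 25 degrees from vertical so that its mouth leans to the holder's -x. Origin on the counter straight below the centre of the mouth, which is 125 mm up
- probe: contact probe, 140 g, tilted 25 degrees in the holder. z runs from tip to handle end; origin where its collar rests on the tube's mouth. Collar, diameter 27 mm, z = 0 to 8 mm; black square handle 24 x 24 mm (flats face its x and y), z = 8 to 93 mm; steel shaft, diameter 9 mm, down to z = -95 mm, then the plunger. Its y starts level, along the holder's y. Draw it out along its z by 115 mm or more
- probe_tip (a point): round end (8 mm across) of the plunger, on the probe's axis, 112 mm below the probe's origin when the spring is out; it moves with the plunger
- plunger (a joint): how far the spring tip is pushed in: 0 = out, 0.012 m = bottomed. The spring gives 0.7 N as it starts to move, 2.8 N halfway (6 mm) and 4.9 N at the stop (350 N/m)
- mug: white ceramic mug with a handle, 80 mm wide, 92 mm high; bystander. Origin: centre of underside
- tape: roll of clear tape lying flat, 86 mm across, 24 mm high; bystander. Origin: centre of underside
- sanitiser: white capped bottle, 54 mm across, 130 mm high; bystander. Origin: centre of underside
- stapler: grey and black stapler, 150 x 36 x 44 mm, long along its x; bystander. Origin: centre of underside
- carton: closed cardboard box, 70 x 110 x 55 mm; bystander. Origin: centre of underside
Not all that is in view belongs to the job. What is shaped like the middle_cup but blue is not meant.

How it is judged:
By the outcome, as a careful person would: the job done as asked, in the order asked, and still so for the second after the job is handed in, while the arm keeps its last pose, push and grip.
It also fails if it takes over 72 s, if anything falls off the work surface, if the arm or the gripper's body presses on something with over 40 N, if the wrist force passes 120 N, or if a joint passes its speed limit or range.

ROBOT

A 6-joint arm with a two-finger parallel gripper is mounted at the origin on the work surface. World frame = base frame: x ahead of the robot, y to its left, z up, the work surface at z = 0. Lengths are in m, angles in rad, forces in N, time in s.
With the tool pointing down it reaches from about 0.375 to 0.75 m from the base axis. Payload 9 kg.
Tool frame: the origin (TCP) lies on the mounting face of the last link; the fingertips stand 173 mm ahead of it and the grasp point (between the pads) lies 155 mm ahead of it; z points along the fingers, y is the line along which they close (so a half turn about z gives the same grasp; the last joint's range is limited). The gripper opens to 85 mm and grips with 20 to 120 N. Pads are 22 mm wide; open, the fingers measure 114 mm over their backs; the gripper's body (76 mm by 85 mm) begins 54 mm behind the grasp point. The pads swing forward as they close: fully open they stand 13 mm farther back than shut.
Start: joints at [-1.377, 0.104, 0.097, 1.564, 0, 1.353], TCP at [0.24, -0.55, 0.405] pointing down, gripper open.
Joint ranges: [-2.99, 2.99], [-0.84, 1.86], [-1.1, 1.16], [-1.84, 2.11], [-1.51, 1.56], [-3.14, 3.14]. Speed limits (rad/s): [2.22, 2.22, 2.57, 3.14, 3.14, 3.14].

INTERFACE

Orientations are given as a rotation vector (axis times angle).
In Python, from station import status, read_camera, bot gives the robot as it stands.
- The arm moves only by the tool jog_arm, never from a script. Its argument "increments" is one flat list of numbers, 4 for each row, row after row: the shift along the tool's x, y, z in units of 750 mm (1.0 is 750 mm), then the turn about the tool's z in units of pi/4 rad (1.0 is pi/4 rad). A call has 1 to 5 rows; each row is the pose to reach, as a shift and turn from the pose commanded when the call began, along the tool's axes at that moment; what a row does not reach only later rows make up. A row lasts 1/12 s, in which the tool goes at most 41.7 mm and 7.16 degrees, less where a joint would pass 70% of its speed; a pose out of reach is approached as far as the arm can. A call with a number of a shift or a turn outside -1 to 1 is refused whole. A call with a gripper value outside its range is refused whole. "fingers" is the opening, from -1 (shut) to 1 (fully open), set as the call begins (left out, the last holds). The fingers move at their own pace and stop on an object; "newtons" is the grip in N (left out, the last holds). Time passes only in rows, so rows that repeat a pose let the fingers close. It gives the time, the measured TCP pose, the force, the opening and the grip force at its end, in the units of the state.
- status.get_obs(): the state, without advancing time (a new reading comes with each control period).
- read_camera(name): name is "scene" or "side" or "wrist"; returns a dict with "frame" (400x640x3 uint8, red, green, blue), "camera_matrix" (3x3 intrinsics, pixels), "view" (4x4, takes a point from world to camera coordinates). Camera axes: x right, y up, looking along -z (the intrinsics and any distortion apply to the point x, -y, -z); pixel columns grow to the right and rows downward; lengths in m; the calibration is good to about 2 mm. A picture is of the moment at which its call begins. There is no depth.
- bot.finish_job(): hands the job in; it is judged then, once.
The state is a dict: "time_s": time; "joint_pos": joint angles; "dq": joint speeds; "tau": joint torques, N m; "eef_pos": TCP position; "tcp_rot": TCP orientation; "ft_force": force on the tool from outside, world axes, zero at the start; "ft_torque": the same for the moment, N m; "gripper_width": finger opening in m; "finger_force": force on a finger pad.
Only numpy, scipy, OpenCV 4.12 (cv2) and the standard library are available. Lean on these libraries where they do the work, as an engineer would, in place of code of your own. Each camera call takes 0.05 s, during which the arm holds its last target. There are 200 camera calls.

## Working session

There is one attempt and no reset: what is moved stays moved. The work goes in short steps, Python scripts to look and compute and a tool call to move; the robot and the scene stay as the last step left them, time stands still between calls to the robot, and variables do not carry over. Pictures are saved under pics/ and viewed, at most 10 in all, crops included, and the job is handed in when it is done.

Besides the shell and the picture viewer there is one more tool, called after "Emit:" as name(argument=value, ...) on one line, values as JSON. jog_arm: Moves the arm, as the interface text tells. Its arguments: {"type":"object","properties":{"increments":{"type":"array"},"fingers":{"type":"number"},"newtons":{"type":"number"}},"required":["increments"]}

```bash
ls; mkdir -p pics; python3 - <<'E'
from station import status, read_camera
import cv2, numpy as np
o=status.get_obs(); print({k:np.round(v,3).tolist() for k,v in o.items()})
for n in ("scene","side"):
    r=read_camera(n); cv2.imwrite(f"pics/{n}0.png",r["frame"][:,:,::-1]); np.savez(f"{n}0.npz",**{k:r[k] for k in ("frame","camera_matrix","view")})
    print(n,{k:np.round(r[k],3).tolist() for k in r if k!="frame"})
E
```

```text
pics
{'time_s': 0.0, 'joint_pos': [-1.377, 0.105, 0.096, 1.564, 0.0, 1.353], 'dq': [0.001, -0.002, -0.0, -0.001, -0.0, 0.002], 'tau': [0.002, -55.693, 50.365, 0.017, -0.0, 0.0], 'eef_pos': [0.24, -0.55, 0.404], 'tcp_rot': [-3.074, -0.642, -0.0], 'ft_force': [-0.186, -0.582, -0.596], 'ft_torque': [0.044, -0.017, -0.025], 'finger_force': 0.0, 'gripper_width': 0.085}
scene {'camera_matrix': [[438.5, 0.0, 312.381], [0.0, 438.5, 202.203], [0.0, 0.0, 1.0]], 'view': [[0.329, 0.944, 0.003, -0.206], [-0.657, 0.227, 0.719, 0.26], [0.678, -0.239, 0.695, -1.499], [0.0, 0.0, 0.0, 1.0]]}
side {'camera_matrix': [[375.028, 0.0, 317.087], [0.0, 375.028, 197.6], [0.0, 0.0, 1.0]], 'view': [[-0.963, -0.27, -0.023, 0.507], [0.146, -0.589, 0.795, -0.149], [-0.228, 0.762, 0.606, -0.967], [0.0, 0.0, 0.0, 1.0]]}
```

View pics/scene0.png

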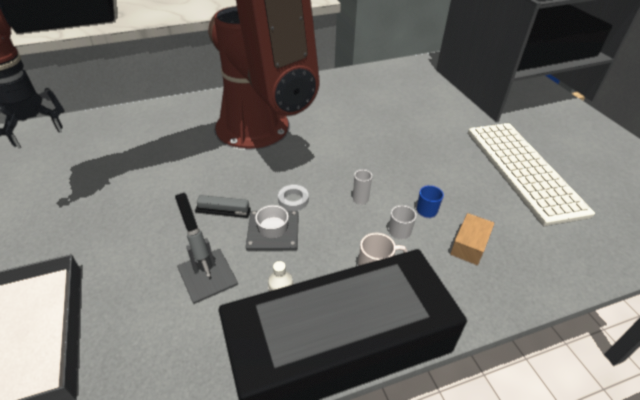

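View pics/side0.png

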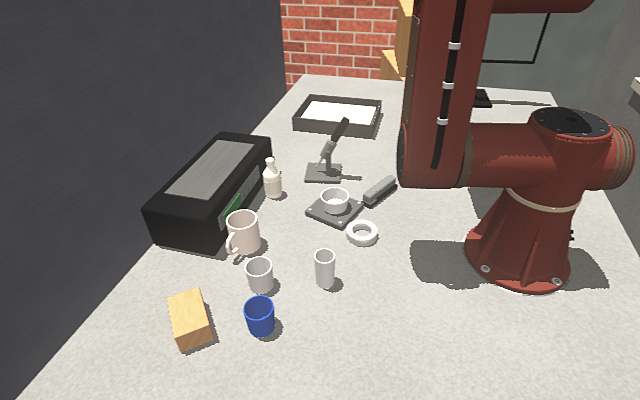

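Scene: the stand cup is at (272,222), the middle cup (402,222), the narrow cup (362,187), the blue decoy (430,201), the mug (377,250), and the probe and holder (185–235, 195–295). Candidates for the middle cup are grey (402,222), blue (430,201) and mug (377,250); I choose the grey one. Next, one crop from both views to check it.

```bash
cat > h.py <<'E'
import numpy as np, cv2
def load(n): return dict(np.load(n))
def ray(r,u,v):
    K,V=r["camera_matrix"],r["view"]; d=np.array([(u-K[0,2])/K[0,0],-(v-K[1,2])/K[1,1],-1.])
    R=V[:3,:3]; return -R.T@V[:3,3], R.T@d
def plane(r,u,v,z):
    c,d=ray(r,u,v); return c+d*(z-c[2])/d[2]
def proj(r,p):
    K,V=r["camera_matrix"],r["view"]; q=V[:3,:3]@np.asarray(p,float)+V[:3,3]
    return np.array([K[0,0]*q[0]/-q[2]+K[0,2], K[1,1]*-q[1]/-q[2]+K[1,2]])
def tri(obs):
    A=np.zeros((3,3));b=np.zeros(3)
    for r,u,v in obs:
        c,d=ray(r,u,v);d/=np.linalg.norm(d);M=np.eye(3)-np.outer(d,d);A+=M;b+=M@c
    return np.linalg.solve(A,b)
E
python3 - <<'E'
from h import *
s,d=load("scene0.npz"),load("side0.npz")
def crop(r,x,y,w,h,k): return cv2.resize(r["frame"][y:y+h,x:x+w,::-1],(w*k,h*k),interpolation=cv2.INTER_CUBIC)
im=np.zeros((600,800,3),np.uint8)
im[:300,:400]=crop(s,345,160,100,75,4)       # cups scene
im[:300,400:]=crop(s,235,180,100,75,4)       # stand scene
im[300:,:400]=crop(d,240,235,100,75,4)  # cups side
im[300:,400:]=crop(s,155,190,100,75,4)     # holder scene
for i in range(0,800,40): im[::40,i]=(0,0,255)
cv2.imwrite("pics/c1.png",im)
E
```

```text
(no output)
```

View pics/c1.png

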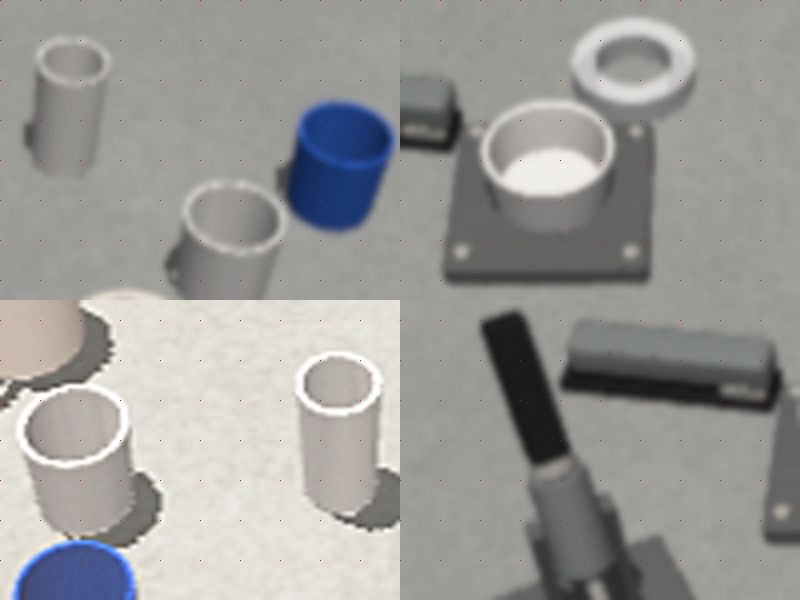

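```bash
python3 - <<'E'
from h import *
s,d=load("scene0.npz"),load("side0.npz")
P=lambda n,a:print(n,np.round(a,4))
P("mid s",plane(s,403.5,214.2,.066));P("mid d",plane(d,258.5,266.3,.066));P("tri",tri([(s,403.5,214.2),(d,258.5,266.3)]))
P("small s",plane(s,363.2,175.2,.09));P("small d",plane(d,324.5,256,.09));P("tri",tri([(s,363.2,175.2),(d,324.5,256)]))
P("stand s",plane(s,272,216.8,.06));P("d",plane(d,335,195,.06))
# base corners of stand top z=.018
for u,v in((348.,247.5),):pass
for n,u,v in (("bl",246.8,247.5),("br",297.5,247.5),("tl",250,211),("tr",298,211)):P(n,plane(s,u,v,.018))
P("collar s",plane(s,193,231.7,.125))
# probe pure: black mask contour in side
for n,r,(x0,x1,y0,y1) in (("s",s,(165,205,185,240)),("d",d,(325,355,112,150))):
    f=r["frame"][y0:y1,x0:x1].max(2); m=(f<45).astype(np.uint8); k,l,st,c=cv2.connectedComponentsWithStats(m); i=1+np.argmax(st[1:,4]); ys,xs=np.where(l==i)
    pts=np.c_[xs+x0,ys+y0].astype(float);rc=cv2.minAreaRect(pts.astype(np.float32)); print(n,st[i],rc)
mask=((s["frame"].astype(int)[:,:,2]-s["frame"].astype(int)[:,:,0])>60);ys,xs=np.where(mask);print("blue",xs.mean(),ys.mean(),plane(s,xs.mean(),ys.mean(),.033))
P("mug",plane(s,378,246,.092));P("tape",plane(s,293,195,.024))
P("mugd",plane(d,243,220,.092)); P("sanit",plane(s,279,266,.13))
for n,u,v in (("instr far L",222,310),("near",415,255),("farR",464,320)):P(n,plane(s,u,v,.1))
E
```

```text
mid s [0.6004 0.2515 0.066 ]
mid d [0.5955 0.2538 0.066 ]
tri [0.5974 0.2525 0.0634]
small s [0.4539 0.2037 0.09  ]
small d [0.4495 0.2063 0.09  ]
tri [0.4505 0.2047 0.0875]
stand s [ 0.4953 -0.063   0.06  ]
d [ 0.4895 -0.0639  0.06  ]
bl [ 0.5371 -0.1419  0.018 ]
br [ 0.5783 -0.0231  0.018 ]
tl [ 0.415  -0.1047  0.018 ]
tr [0.4571 0.0173 0.018 ]
collar s [ 0.5444 -0.2555  0.125 ]
s [ 11   9  21  37 351] ((185.98190307617188, 211.64932250976562), (36.727928161621094, 9.619219779968262), 70.34617614746094)Traceback (most recent call last):
  File "<stdin>", line 13, in <module>
    return _wrapfunc(a, 'argmax', axis=axis, out=out, **kwds)
    return bound(*args, **kwds)
ValueError: attempt to get argmax of an empty sequence
```

Middle cup ≈(0.598,0.2525), narrow cup ≈(0.451,0.205), stand ≈(0.497,-0.063). All the heights agree with the sizes given, and the grey open cup is confirmed in the crop. Next, the neighbours and the holder.

```bash
python3 - <<'E'
from h import *
s,d=load("scene0.npz"),load("side0.npz")
P=lambda n,a:print(n,np.round(a,4))
for n,r,(x0,x1,y0,y1) in (("s",s,(165,205,185,240)),("d",d,(325,355,112,150))):
    f=r["frame"][y0:y1,x0:x1].max(2); m=(f<(60 if n=="s" else 95)).astype(np.uint8); k,l,st,c=cv2.connectedComponentsWithStats(m); i=1+np.argmax(st[1:,4]); ys,xs=np.where(l==i)
    pts=np.c_[xs+x0,ys+y0].astype(np.float32);rc=cv2.minAreaRect(pts);b=cv2.boxPoints(rc); b=b[np.argsort(b[:,1])]; print(n,f.min(),st[i],b[:2].mean(0),b[2:].mean(0))
    if n=="s":A=b
    else:B=b
T=tri([(s,*A[:2].mean(0)),(d,*B[:2].mean(0))]);L=tri([(s,*A[2:].mean(0)),(d,*B[2:].mean(0))])
P("handle top",T);P("handle low",L);P("len/tilt/az",[np.linalg.norm(T-L),np.degrees(np.arccos((T-L)[2]/np.linalg.norm(T-L))),np.degrees(np.arctan2((T-L)[1],(T-L)[0]))])
for n,u,v in (("baseL",178,268),("baseTop",217,250),("baseR",238,287),("baseBot",201,299)):P(n,plane(s,u,v,.012))
P("blue",plane(s,430,192,.066));P("mug",plane(s,378,246,.092));P("tape",plane(s,293,195,.024))
P("mugd",plane(d,243,220,.092)); P("sanit",plane(s,279,266,.13))
for n,u,v in (("near",415,255),("left",222,310),("farR",464,320)):P(n,plane(s,u,v,.12))
E
```

```text
s 24 [ 11   9  21  37 381] [179.74615 194.03079] [192.18924 229.28616]
d 54 [  6   5  24  25 223] [349.75003 119.75003] [330.25003 139.25003]
handle top [ 0.4936 -0.2648  0.2011]
handle low [ 0.5498 -0.2545  0.1358]
len/tilt/az [ 8.670000e-02  4.118660e+01 -1.696849e+02]
baseL [ 0.5407 -0.3114  0.012 ]
baseTop [ 0.5157 -0.2131  0.012 ]
baseR [ 0.6412 -0.1875  0.012 ]
baseBot [ 0.6459 -0.2731  0.012 ]
blue [0.5496 0.357  0.066 ]
mug [0.6935 0.1335 0.092 ]
tape [0.3988 0.0217 0.024 ]
mugd [0.6837 0.138  0.092 ]
sanit [ 0.7035 -0.1012  0.13  ]
near [0.763  0.1847 0.12  ]
left [ 0.7618 -0.2324  0.12  ]
farR [0.9331 0.1956 0.12  ]
```

Emit:
jog_arm(increments=[0.2, -0.182, 0, 0, 0.2, -0.182, 0, 0, 0.2, -0.182, 0, 0, 0.2, -0.182, 0, 0, 0.2, -0.182, 0, 0], fingers=1, newtons=40)

```text
time_s: 0.52
eef_pos: [0.3235, -0.3624, 0.4043]
tcp_rot: [-3.074, -0.642, -0.0]
ft_force: [1.1, -0.3, 0.3]
gripper_width: 0.0857
finger_force: 0.0
```

Emit:
jog_arm(increments=[0.2, -0.182, 0, 0, 0.2, -0.182, 0, 0, 0.2, -0.182, 0, 0, 0.2, -0.182, 0, 0, 0.2, -0.182, 0, 0])

```text
time_s: 0.93
eef_pos: [0.4061, -0.1772, 0.4046]
tcp_rot: [-3.075, -0.643, -0.0]
ft_force: [0.6, -0.3, -0.3]
gripper_width: 0.0855
finger_force: 0.0
```

Emit:
jog_arm(increments=[0.2, -0.182, 0, 0, 0.2, -0.182, 0, 0, 0.2, -0.182, 0, 0, 0.2, -0.182, 0, 0, 0.2, -0.182, 0, 0])

```text
time_s: 1.35
eef_pos: [0.489, 0.0082, 0.4045]
tcp_rot: [-3.075, -0.643, -0.0]
ft_force: [0.7, -1.3, 0.1]
gripper_width: 0.0853
finger_force: 0.0
```

Emit:
jog_arm(increments=[0.264, -0.24, 0, -0.15, 0.264, -0.24, 0, -0.3, 0.264, -0.24, 0, -0.45, 0.264, -0.24, 0, -0.6, 0.264, -0.24, 0, -0.75])

```text
time_s: 1.77
eef_pos: [0.5741, 0.198, 0.4042]
tcp_rot: [-2.752, -1.516, 0.001]
ft_force: [1.3, -0.1, 0.8]
gripper_width: 0.0854
finger_force: 0.0
```

Emit:
jog_arm(increments=[0, 0, 0, -0.15, 0, 0, 0, -0.3, 0, 0, 0, -0.45, 0, 0, 0, -0.6, 0, 0, 0, -0.725])

```text
time_s: 2.18
eef_pos: [0.5738, 0.1959, 0.404]
tcp_rot: [-2.214, -2.228, 0.001]
ft_force: [0.6, 0.3, 0.3]
gripper_width: 0.0854
finger_force: 0.0
```

```bash
cat >> h.py <<'E'
def show(o): print({k:np.round(o[k],4).tolist() for k in ("time_s","joint_pos","eef_pos","tcp_rot","ft_force","gripper_width","finger_force")})
def look(name,tag):
    from station import read_camera
    r=read_camera(name); np.savez(f"{tag}.npz",**{k:r[k] for k in ("frame","camera_matrix","view")}); cv2.imwrite(f"pics/{tag}.png",r["frame"][:,:,::-1]); return r
E
python3 - <<'E'
from h import *
from station import status
show(status.get_obs()); r=look("wrist","w1"); print(np.round(r["view"],3).tolist(),r["camera_matrix"][0]); print(proj(r,(.598,.2525,.066)),proj(r,(.451,.205,.09)))
E
```

```text
{'time_s': 2.1833, 'joint_pos': [0.1135, 0.1242, 0.1176, 1.5652, -0.0001, 1.6784], 'eef_pos': [0.5738, 0.1959, 0.404], 'tcp_rot': [-2.2144, -2.2276, 0.0015], 'ft_force': [0.5741, 0.2908, 0.2863], 'gripper_width': 0.0854, 'finger_force': 0.0}
[[1.0, 0.007, -0.001, -0.574], [-0.007, 0.956, -0.292, -0.145], [-0.001, 0.292, 0.956, -0.436], [0.0, 0.0, 0.0, 1.0]] [333.05049608   0.         321.85182274]
[350.8222938  120.74474225] [182.79283956 177.14583726]
```

View pics/w1.png

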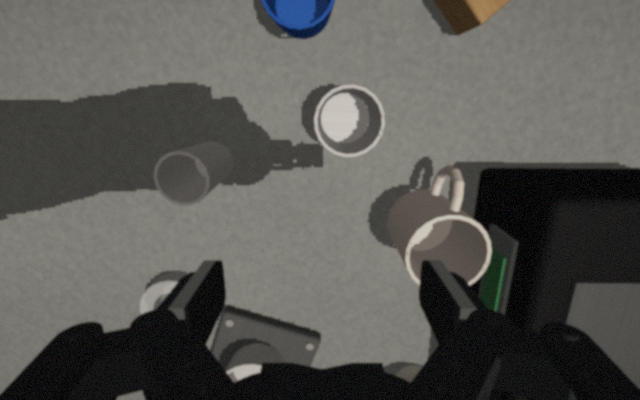

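The wrist view shows the middle cup's rim centred at (349.5,120.5), within about 1 mm of the forecast. The narrow cup is at (183,177), also as forecast, and the blue cup and mug are clear of the fingers. Descend and grip.

Emit:
jog_arm(increments=[0.0755, 0.031, 0, 0, 0.0755, 0.031, 0.04, 0, 0.0755, 0.031, 0.09, 0, 0.0755, 0.031, 0.14, 0, 0.0755, 0.031, 0.18, 0])

```text
time_s: 2.65
eef_pos: [0.5963, 0.2526, 0.2662]
tcp_rot: [-2.223, -2.218, 0.003]
ft_force: [0.0, -0.3, -1.2]
gripper_width: 0.0851
finger_force: 0.0
```

Emit:
jog_arm(increments=[0, 0, 0.04, 0, 0, 0, 0.07, 0, 0, 0, 0.082, 0, 0, 0, 0.082, 0])

```text
time_s: 2.98
eef_pos: [0.5959, 0.252, 0.2052]
tcp_rot: [-2.222, -2.217, 0.006]
ft_force: [-0.3, 0.1, 0.3]
gripper_width: 0.0855
finger_force: 0.0
```

Emit:
jog_arm(increments=[0, 0, 0, 0, 0, 0, 0, 0, 0, 0, 0, 0, 0, 0, 0, 0, 0, 0, 0, 0], fingers=-1, newtons=40)

```text
time_s: 3.4
eef_pos: [0.598, 0.2525, 0.2109]
tcp_rot: [2.221, 2.219, 0.005]
ft_force: [-2.8, -0.4, 7.0]
gripper_width: 0.0616
finger_force: 44.3
```

Emit:
jog_arm(increments=[0, 0, 0, 0, 0, 0, 0, 0, 0, 0, 0, 0])

```text
time_s: 3.65
eef_pos: [0.5979, 0.2525, 0.2108]
tcp_rot: [2.221, 2.219, 0.004]
ft_force: [-1.8, 0.2, 7.9]
gripper_width: 0.0616
finger_force: 44.3
```

Emit:
jog_arm(increments=[0, 0, -0.04, 0, 0, 0, -0.08, 0, 0, 0, -0.12, 0, 0, 0, -0.16, 0, 0, 0, -0.16, 0])

```text
time_s: 4.07
eef_pos: [0.5986, 0.2526, 0.3368]
tcp_rot: [2.218, 2.216, 0.014]
ft_force: [1.4, 0.1, 0.1]
gripper_width: 0.0617
finger_force: 44.5
```

Emit:
jog_arm(increments=[-0.05, -0.0133, 0, 0, -0.1, -0.0266, 0, 0, -0.15, -0.04, 0, 0, -0.2, -0.0533, 0, 0, -0.25, -0.0665, 0, 0])

```text
time_s: 4.48
eef_pos: [0.5465, 0.0634, 0.3288]
tcp_rot: [2.221, 2.22, 0.001]
ft_force: [0.4, 0.1, -0.9]
gripper_width: 0.0618
finger_force: 44.6
```

Emit:
jog_arm(increments=[-0.05, -0.0133, 0, 0, -0.1, -0.0266, 0, 0, -0.15, -0.04, 0, 0, -0.2, -0.0533, 0, 0, -0.25, -0.0665, 0, 0])

```text
time_s: 4.9
eef_pos: [0.4964, -0.1244, 0.329]
tcp_rot: [2.221, 2.219, 0.001]
ft_force: [0.6, 0.4, -0.6]
gripper_width: 0.0616
finger_force: 44.6
```

Emit:
jog_arm(increments=[-0.02, -0.005, 0, 0, -0.02, -0.005, 0, 0, -0.02, -0.005, 0, 0])

```text
time_s: 5.15
eef_pos: [0.4933, -0.1385, 0.3287]
tcp_rot: [2.224, 2.217, 0.001]
ft_force: [0.8, 1.4, -1.7]
gripper_width: 0.0615
finger_force: 44.6
```

```bash
python3 - <<'E'
from h import *
from station import status
show(status.get_obs()); r=look("wrist","w2"); print(proj(r,(.494,-.063,.06)),proj(r,(.451,.205,.09)))
E
```

```text
{'time_s': 5.15, 'joint_pos': [-0.5294, -0.1672, -0.3065, 1.4304, 0.0001, 1.0442], 'eef_pos': [0.4933, -0.1385, 0.3287], 'tcp_rot': [2.2239, 2.2175, 0.0007], 'ft_force': [0.85, 1.4232, -1.7497], 'gripper_width': 0.0615, 'finger_force': 44.577}
[323.88012898  98.10284369] [ 205.74987878 -676.23718162]
```

View pics/w2.png

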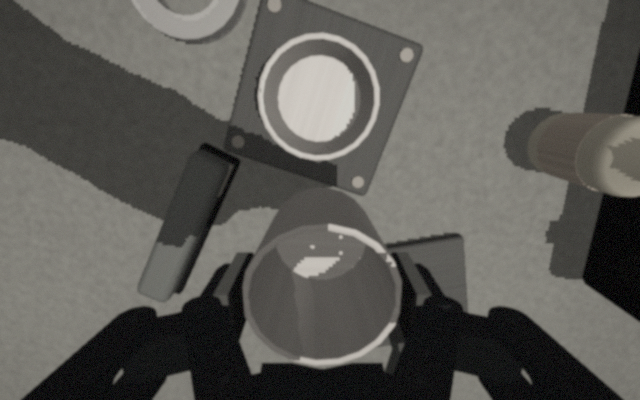

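The wrist view shows the stand rim centred at about (319,97) and the held cup's rim at about (322,294), upright. The stand is about 5 mm to -x of my estimate; I compute both next.

```bash
python3 - <<'E'
from h import *
r=load("w2.npz"); t=np.array([.4933,-.1385,.3287])
g=cv2.cvtColor(r["frame"],cv2.COLOR_RGB2GRAY)
print("stand rim",plane(r,318.7,97,.06))
for u,v in ((275,5),(407,55),(357,182),(238,142)):print(plane(r,u,v,.019))
for z in (.175,.185,.19): 
  a,b=plane(r,246,290,z),plane(r,400,290,z); print(z,"width",np.linalg.norm(a-b),"centre",plane(r,322,294,z))
E
```

```text
stand rim [ 0.49045932 -0.06227343  0.06      ]
[0.45795088 0.00339097 0.019     ]
[ 0.5586198  -0.03104732  0.019     ]
[ 0.52283463 -0.13189432  0.019     ]
[ 0.4228173 -0.0974946  0.019    ]
0.175 width 0.06506639524651837 centre [ 0.49239138 -0.1429828   0.175     ]
0.185 width 0.059806220801639325 centre [ 0.49238783 -0.13662678  0.185     ]
0.19 width 0.05717613357919983 centre [ 0.49238606 -0.13344877  0.19      ]
```

Emit:
jog_arm(increments=[0.05, -0.002, 0, 0, 0.099, -0.003, 0, 0, 0.099, -0.003, 0.03, 0, 0.099, -0.003, 0.06, 0, 0.099, -0.003, 0.085, 0])

```text
time_s: 5.62
eef_pos: [0.4914, -0.0612, 0.2637]
tcp_rot: [2.218, 2.224, 0.001]
ft_force: [-0.1, 0.5, -1.0]
gripper_width: 0.0616
finger_force: 44.6
```

Emit:
jog_arm(increments=[0, 0, 0.015, 0, 0, 0, 0.03, 0, 0, 0, 0.038, 0, 0, 0, 0.038, 0, 0, 0, 0.038, 0])

```text
time_s: 6.03
eef_pos: [0.4914, -0.0634, 0.2364]
tcp_rot: [2.222, 2.221, 0.0]
ft_force: [-0.4, -0.5, -1.9]
gripper_width: 0.0618
finger_force: 44.6
```

Emit:
jog_arm(increments=[0, 0, 0.002, 0, 0, 0, 0.004, 0, 0, 0, 0.004, 0])

```text
time_s: 6.28
eef_pos: [0.4916, -0.0637, 0.2339]
tcp_rot: [2.221, 2.219, 0.001]
ft_force: [-0.6, -0.1, 1.2]
gripper_width: 0.0616
finger_force: 44.7
```

Emit:
jog_arm(increments=[0, 0, 0.001, 0, 0, 0, 0.002, 0, 0, 0, 0.002, 0])

```text
time_s: 6.53
eef_pos: [0.4916, -0.0638, 0.2337]
tcp_rot: [2.221, 2.219, 0.0]
ft_force: [-6.0, 1.7, 15.7]
gripper_width: 0.0614
finger_force: 46.0
```

Emit:
jog_arm(increments=[0, 0, 0, 0, 0, 0, 0, 0, 0, 0, 0, 0, 0, 0, 0, 0], fingers=1)

```text
time_s: 6.87
eef_pos: [0.4911, -0.0635, 0.2313]
tcp_rot: [-2.222, -2.221, 0.0]
ft_force: [0.4, 0.2, -0.4]
gripper_width: 0.0852
finger_force: 0.0
```

Emit:
jog_arm(increments=[0, 0, -0.02, 0, 0, 0, -0.06, 0, 0, 0, -0.11, 0, 0, 0, -0.14, 0, 0, 0, -0.14, 0])

```text
time_s: 7.28
eef_pos: [0.4923, -0.0639, 0.3418]
tcp_rot: [2.217, 2.216, 0.004]
ft_force: [1.4, -0.2, 0.2]
gripper_width: 0.0852
finger_force: 0.0
```

Emit:
jog_arm(increments=[0.05, -0.0075, 0, 0, 0.1, -0.015, 0, 0, 0.15, -0.022, 0, 0, 0.2, -0.03, 0, 0, 0.25, -0.038, 0, 0])

```text
time_s: 7.7
eef_pos: [0.4621, 0.1256, 0.3359]
tcp_rot: [-2.223, -2.22, 0.0]
ft_force: [1.3, -0.4, 0.4]
gripper_width: 0.0852
finger_force: 0.0
```

Emit:
jog_arm(increments=[0.05, -0.0075, 0, 0, 0.108, -0.0165, 0, 0, 0.108, -0.0165, 0, 0, 0.108, -0.0165, 0, 0])

```text
time_s: 8.03
eef_pos: [0.4496, 0.2072, 0.3358]
tcp_rot: [-2.217, -2.225, 0.001]
ft_force: [0.1, 0.7, 0.4]
gripper_width: 0.0853
finger_force: 0.0
```

Emit:
jog_arm(increments=[-0.002, 0.002, 0.03, 0, -0.002, 0.002, 0.07, 0, -0.002, 0.002, 0.11, 0, -0.002, 0.002, 0.138, 0, -0.002, 0.002, 0.138, 0])

```text
time_s: 8.45
eef_pos: [0.4502, 0.2021, 0.2278]
tcp_rot: [-2.221, -2.216, 0.01]
ft_force: [-1.1, 0.1, 0.6]
gripper_width: 0.0856
finger_force: 0.0
```

Emit:
jog_arm(increments=[0, 0, 0, 0, 0, 0, 0, 0, 0, 0, 0, 0, 0, 0, 0, 0, 0, 0, 0, 0], fingers=-1, newtons=40)

```text
time_s: 8.87
eef_pos: [0.4527, 0.2036, 0.2351]
tcp_rot: [2.221, 2.22, 0.003]
ft_force: [-2.3, -0.2, 5.6]
gripper_width: 0.0477
finger_force: 40.4
```

Emit:
jog_arm(increments=[0, 0, 0, 0, 0, 0, 0, 0, 0, 0, 0, 0, 0, 0, 0, 0])

```text
time_s: 9.2
eef_pos: [0.4527, 0.2037, 0.2351]
tcp_rot: [2.221, 2.22, 0.003]
ft_force: [-1.8, -0.9, 6.3]
gripper_width: 0.0475
finger_force: 40.3
```

Emit:
jog_arm(increments=[0, 0, -0.04, 0, 0, 0, -0.09, 0, 0, 0, -0.14, 0, 0, 0, -0.185, 0, 0, 0, -0.185, 0])

```text
time_s: 9.62
eef_pos: [0.4533, 0.2038, 0.3804]
tcp_rot: [2.217, 2.216, 0.015]
ft_force: [0.8, 0.1, 1.0]
gripper_width: 0.0472
finger_force: 41.8
```

Emit:
jog_arm(increments=[-0.05, 0.006, 0, 0, -0.1, 0.012, 0, 0, -0.15, 0.018, 0, 0, -0.2, 0.024, 0, 0, -0.25, 0.03, 0, 0])

```text
time_s: 10.03
eef_pos: [0.4743, 0.0144, 0.3729]
tcp_rot: [2.22, 2.22, 0.002]
ft_force: [1.2, 0.8, -0.6]
gripper_width: 0.0474
finger_force: 41.8
```

Emit:
jog_arm(increments=[-0.05, 0.006, 0, 0, -0.1, 0.012, 0, 0, -0.15, 0.018, 0, 0, -0.2, 0.022, 0, 0, -0.2, 0.022, 0, 0])

```text
time_s: 10.45
eef_pos: [0.491, -0.1395, 0.3723]
tcp_rot: [2.225, 2.213, -0.002]
ft_force: [0.0, 0.3, -1.1]
gripper_width: 0.0478
finger_force: 41.8
```

Emit:
jog_arm(increments=[0, 0, 0, 0, 0, 0, 0, 0])

```text
time_s: 10.62
eef_pos: [0.4907, -0.134, 0.3723]
tcp_rot: [2.222, 2.22, 0.0]
ft_force: [0.5, -0.5, -0.4]
gripper_width: 0.0473
finger_force: 41.8
```

```bash
python3 - <<'E'
from h import *
from station import status
show(status.get_obs()); r=look("wrist","w3"); print(proj(r,(.4905,-.0628,.089)),proj(r,(.4905,-.0628,.028)),proj(r,(.4905,-.0628,.06)))
E
```

```text
{'time_s': 10.6167, 'joint_pos': [-0.5242, -0.1805, -0.2394, 1.5112, 0.0001, 1.0478], 'eef_pos': [0.4907, -0.134, 0.3723], 'tcp_rot': [2.2224, 2.2196, 0.0005], 'ft_force': [0.4539, -0.4933, -0.3563], 'gripper_width': 0.0473, 'finger_force': 41.8202}
[322.72320943 104.47012172] [322.50598634 103.65757685] [322.60826872 104.04017439]
```

View pics/w3.png

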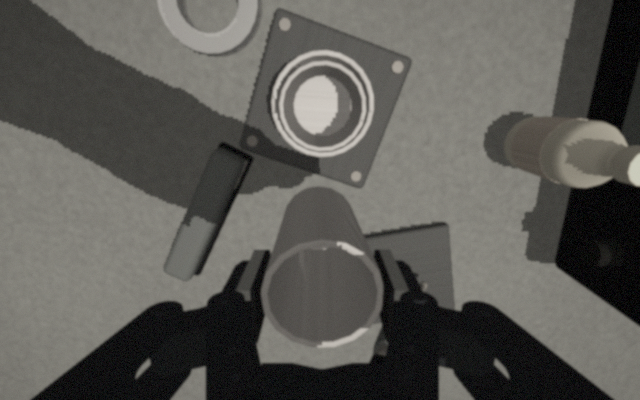

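The middle cup is home, concentric with the stand at (324,104); the narrow cup is held upright with its rim at about (323,293). Insert it.

Emit:
jog_arm(increments=[0.05, 0.001, 0, 0, 0.094, 0.001, 0, 0, 0.094, 0.001, 0, 0, 0.094, 0.001, 0.02, 0, 0.094, 0.001, 0.05, 0])

```text
time_s: 11.08
eef_pos: [0.4922, -0.0618, 0.3364]
tcp_rot: [2.215, 2.221, 0.003]
ft_force: [0.2, -0.0, -1.5]
gripper_width: 0.0473
finger_force: 41.8
```

Emit:
jog_arm(increments=[0, 0, 0.025, 0, 0, 0, 0.05, 0, 0, 0, 0.07, 0, 0, 0, 0.088, 0, 0, 0, 0.088, 0])

```text
time_s: 11.5
eef_pos: [0.4907, -0.062, 0.2659]
tcp_rot: [-2.218, -2.221, 0.002]
ft_force: [-0.4, -0.8, -1.1]
gripper_width: 0.0476
finger_force: 41.8
```

Emit:
jog_arm(increments=[0, 0, 0.002, 0, 0, 0, 0.005, 0, 0, 0, 0.007, 0, 0, 0, 0.007, 0])

```text
time_s: 11.83
eef_pos: [0.4917, -0.0633, 0.2635]
tcp_rot: [2.221, 2.221, 0.0]
ft_force: [0.4, 0.2, -1.6]
gripper_width: 0.0476
finger_force: 41.9
```

Emit:
jog_arm(increments=[0, 0, 0.001, 0, 0, 0, 0.002, 0, 0, 0, 0.002, 0])

```text
time_s: 12.08
eef_pos: [0.4918, -0.0636, 0.2631]
tcp_rot: [2.221, 2.22, 0.0]
ft_force: [-4.5, 0.4, 9.7]
gripper_width: 0.0478
finger_force: 43.0
```

Emit:
jog_arm(increments=[0, 0, 0.001, 0, 0, 0, 0.0015, 0, 0, 0, 0.0015, 0])

```text
time_s: 12.33
eef_pos: [0.4918, -0.0636, 0.263]
tcp_rot: [2.221, 2.219, 0.0]
ft_force: [-8.9, 0.9, 20.2]
gripper_width: 0.0476
finger_force: 44.0
```

Emit:
jog_arm(increments=[0, 0, 0, 0, 0, 0, 0, 0, 0, 0, 0, 0, 0, 0, 0, 0], fingers=1)

```text
time_s: 12.67
eef_pos: [0.4916, -0.0635, 0.2602]
tcp_rot: [2.222, 2.221, -0.0]
ft_force: [0.0, -0.1, 0.3]
gripper_width: 0.0853
finger_force: 0.0
```

Emit:
jog_arm(increments=[0, 0, -0.02, 0, 0, 0, -0.06, 0, 0, 0, -0.11, 0, 0, 0, -0.16, 0, 0, 0, -0.21, 0])

```text
time_s: 13.08
eef_pos: [0.4912, -0.0633, 0.4192]
tcp_rot: [-2.222, -2.221, 0.0]
ft_force: [0.8, -0.1, 0.0]
gripper_width: 0.0858
finger_force: 0.0
```

Emit:
jog_arm(increments=[-0.04, -0.02, 0, 0.15, -0.08, -0.04, 0, 0.3, -0.12, -0.06, 0, 0.45, -0.16, -0.08, 0, 0.6, -0.2, -0.1, 0, 0.75])

```text
time_s: 13.5
eef_pos: [0.4156, -0.2145, 0.4178]
tcp_rot: [2.775, 1.473, 0.0]
ft_force: [0.5, -0.5, 0.7]
gripper_width: 0.0854
finger_force: 0.0
```

Emit:
jog_arm(increments=[0, 0, 0, 0.15, 0, 0, 0, 0.3, 0, 0, 0, 0.45, 0, 0, 0, 0.6, 0, 0, 0, 0.75])

```text
time_s: 13.92
eef_pos: [0.4164, -0.2135, 0.4176]
tcp_rot: [-3.083, -0.602, 0.0]
ft_force: [0.0, -0.8, 0.4]
gripper_width: 0.0852
finger_force: 0.0
```

Emit:
jog_arm(increments=[0, 0, 0, 0.15, 0, 0, 0, 0.256, 0, 0, 0, 0.256, 0, 0, 0, 0.256])

```text
time_s: 14.25
eef_pos: [0.4165, -0.2134, 0.4177]
tcp_rot: [-3.127, -0.304, 0.0]
ft_force: [0.1, -0.4, -0.2]
gripper_width: 0.0854
finger_force: 0.0
```

```bash
python3 - <<'E'
from h import *
from station import status
show(status.get_obs()); r=look("wrist","w4")
for p in ((.54,-.255,.125),(.494,-.265,.205),(.4905,-.063,.118)): print(proj(r,p))
E
```

```text
{'time_s': 14.25, 'joint_pos': [-0.7541, -0.2966, -0.2564, 1.6112, -0.0, 2.1936], 'eef_pos': [0.4165, -0.2134, 0.4177], 'tcp_rot': [-3.1268, -0.304, 0.0002], 'ft_force': [0.107, -0.4429, -0.157], 'gripper_width': 0.0854, 'finger_force': 0.0}
[411.61609704  42.32387513]
[445.13291488 114.49307228]
[143.87635998  60.56969515]
```

View pics/w4.png

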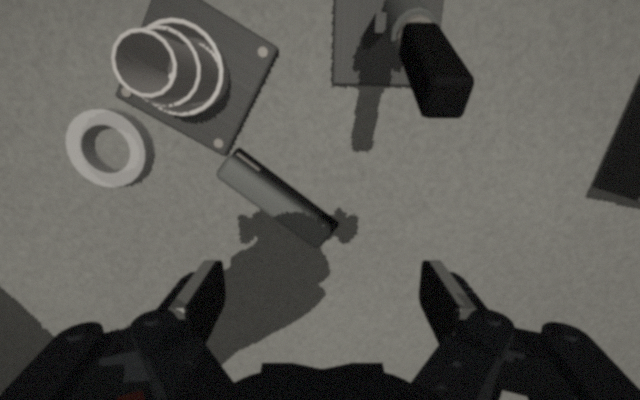

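Wrist view: the nest (144,63) matches the forecast (144,61), so the cups are home. The holder base's edges are level and square in the image, so the yaw is right. The black handle runs from about (415,25) to its end at about (447,98). I'll measure it now.

```bash
python3 - <<'E'
from h import *
r=load("w4.npz"); f=r["frame"].max(2)
t=np.array([.4165,-.2134]); a=np.arctan2(.304,3.1268)*2; X=np.array([np.cos(a),np.sin(a)]);Y=np.array([np.sin(a),-np.cos(a)]); print("yaw",np.degrees(a))
for v in range(10,122,8):
    row=f[v,390:490]; xs=np.where(row<48)[0]
    print(v,(xs.min()+390,xs.max()+390,len(xs)) if len(xs) else None, row[::6].tolist())
def tl(u,v,z): p=plane(r,u,v,z)[:2]-t; return np.round([p@X,p@Y],4)
print("cam",np.round(ray(r,0,0)[0],3))
c=np.vstack([f[60:125,395:480]]); im=cv2.resize(cv2.convertScaleAbs(r["frame"][0:130,380:500,::-1],alpha=2.2),None,fx=5,fy=4.6,interpolation=cv2.INTER_CUBIC); cv2.imwrite("pics/c4.png",im)
for z in (.2,.21,.215):print(z,tl(443,117,z),tl(452,80,z))
print(tl(332,86,.012))
E
```

```text
yaw 11.106143760642285
10 None [49, 60, 66, 89, 97, 94, 90, 83, 85, 110, 115, 119, 120, 114, 115, 113, 113]
18 (np.int64(390), np.int64(390), 1) [44, 57, 88, 93, 108, 117, 107, 87, 84, 117, 119, 115, 119, 121, 120, 117, 114]
26 (np.int64(390), np.int64(437), 36) [42, 88, 68, 20, 14, 27, 14, 17, 49, 119, 116, 116, 116, 119, 117, 122, 118]
34 (np.int64(390), np.int64(442), 42) [47, 71, 34, 11, 18, 19, 19, 17, 17, 79, 114, 117, 120, 116, 115, 118, 116]
42 (np.int64(390), np.int64(448), 54) [38, 47, 16, 0, 13, 16, 16, 17, 18, 21, 96, 115, 123, 120, 121, 121, 117]
50 (np.int64(390), np.int64(453), 64) [37, 45, 22, 10, 13, 17, 13, 22, 17, 11, 18, 112, 116, 119, 120, 118, 122]
58 (np.int64(390), np.int64(458), 69) [39, 39, 13, 5, 0, 18, 11, 14, 20, 18, 19, 20, 112, 117, 122, 116, 115]
66 (np.int64(390), np.int64(464), 73) [40, 45, 52, 12, 0, 9, 20, 18, 13, 12, 25, 19, 21, 115, 115, 116, 115]
74 (np.int64(407), np.int64(469), 63) [56, 85, 86, 5, 18, 7, 10, 13, 19, 18, 23, 16, 16, 24, 119, 122, 123]
82 (np.int64(409), np.int64(472), 64) [64, 83, 85, 64, 10, 19, 12, 19, 27, 31, 34, 25, 25, 23, 94, 120, 120]
90 (np.int64(413), np.int64(470), 58) [122, 120, 124, 121, 16, 7, 3, 17, 25, 21, 30, 11, 24, 18, 119, 118, 120]
98 (np.int64(416), np.int64(467), 52) [119, 123, 124, 121, 97, 4, 14, 21, 30, 6, 18, 29, 24, 59, 119, 118, 124]
106 (np.int64(419), np.int64(464), 46) [118, 120, 120, 123, 123, 19, 16, 16, 20, 21, 9, 16, 12, 117, 116, 121, 122]
114 (np.int64(422), np.int64(461), 40) [121, 124, 123, 121, 121, 99, 12, 19, 1, 21, 17, 25, 65, 120, 122, 114, 121]
cam [ 0.488 -0.199  0.388]
0.2 [0.0646 0.0663] [0.0836 0.0691]
0.21 [0.065  0.0628] [0.0831 0.0654]
0.215 [0.0653 0.061 ] [0.0828 0.0636]
[0.0878 0.0109]
```

View pics/c4.png

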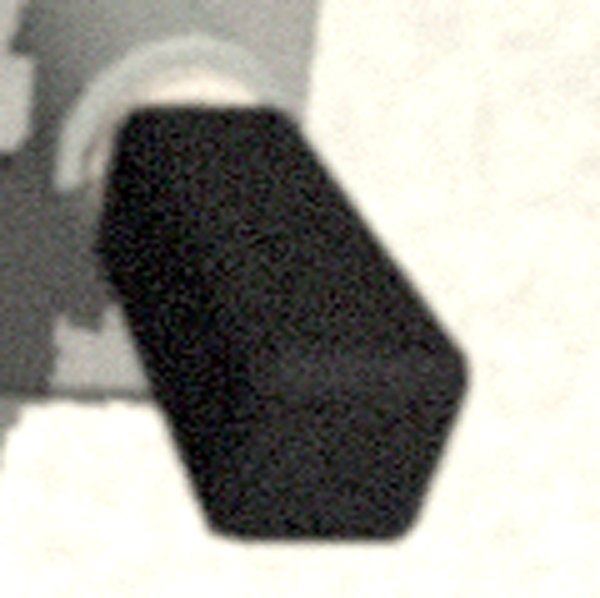

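Emit:
jog_arm(increments=[0.05, 0.036, 0, 0, 0.1, 0.072, 0, 0, 0.118, 0.086, 0, 0, 0.118, 0.086, 0.04, 0, 0.118, 0.086, 0.07, 0])

```text
time_s: 14.72
eef_pos: [0.5171, -0.2608, 0.3642]
tcp_rot: [3.126, 0.305, 0.001]
ft_force: [-0.4, 0.6, -0.4]
gripper_width: 0.0851
finger_force: 0.0
```

Emit:
jog_arm(increments=[0, 0, 0.02, 0, 0, 0, 0.039, 0, 0, 0, 0.039, 0, 0, 0, 0.039, 0])

```text
time_s: 15.05
eef_pos: [0.5154, -0.2597, 0.3356]
tcp_rot: [-3.126, -0.302, 0.002]
ft_force: [-0.3, 0.1, -0.3]
gripper_width: 0.0858
finger_force: 0.0
```

```bash
python3 - <<'E'
from h import *
from station import status
show(status.get_obs()); r=look("wrist","w5"); f=r["frame"].max(2)
for v in range(230,330,10):
    xs=np.where(f[v,250:400]>60)[0]+250; print(v,xs.min() if len(xs) else None,xs.max() if len(xs) else None,f[v,220:420:8].tolist())
E
```

```text
{'time_s': 15.05, 'joint_pos': [-0.6932, 0.0333, -0.1018, 1.4373, -0.0, 2.2556], 'eef_pos': [0.5154, -0.2597, 0.3356], 'tcp_rot': [-3.126, -0.3023, 0.0017], 'ft_force': [-0.2629, 0.1117, -0.3271], 'gripper_width': 0.0858, 'finger_force': 0.0}
230 250 399 [131, 70, 74, 73, 71, 71, 72, 74, 73, 77, 25, 23, 21, 18, 29, 30, 21, 69, 69, 71, 137, 137, 135, 136, 131]
240 250 399 [133, 72, 67, 70, 77, 71, 71, 74, 69, 69, 17, 23, 25, 23, 24, 25, 21, 72, 71, 72, 134, 137, 133, 135, 137]
250 250 399 [137, 73, 72, 100, 66, 73, 76, 68, 73, 72, 21, 23, 23, 23, 17, 27, 15, 70, 70, 130, 135, 132, 135, 136, 136]
260 250 399 [95, 133, 131, 115, 68, 71, 69, 69, 70, 68, 21, 19, 27, 13, 26, 24, 21, 128, 136, 136, 136, 133, 136, 136, 138]
270 250 399 [14, 88, 71, 71, 69, 66, 69, 71, 73, 72, 14, 19, 16, 14, 30, 29, 26, 136, 134, 134, 137, 134, 135, 140, 134]
280 250 399 [17, 69, 70, 74, 70, 67, 67, 64, 68, 65, 12, 11, 22, 10, 20, 15, 21, 128, 138, 138, 135, 135, 131, 133, 137]
290 250 399 [17, 49, 70, 70, 71, 71, 71, 70, 72, 65, 24, 17, 17, 22, 15, 14, 18, 118, 137, 134, 138, 133, 137, 135, 139]
300 250 399 [18, 14, 14, 61, 67, 69, 65, 67, 67, 53, 19, 16, 14, 7, 18, 19, 9, 107, 132, 131, 137, 136, 138, 133, 131]
310 261 399 [6, 46, 12, 16, 19, 58, 68, 66, 65, 45, 20, 14, 11, 22, 21, 10, 18, 74, 135, 132, 129, 138, 134, 136, 133]
320 275 399 [53, 45, 42, 34, 14, 17, 19, 72, 69, 31, 23, 18, 17, 20, 19, 12, 17, 44, 129, 133, 132, 139, 135, 133, 137]
```

Emit:
jog_arm(increments=[0, 0.002, 0, 0, 0, 0.002, 0, 0, 0, 0.002, 0, 0, 0, 0.002, 0, 0, 0, 0.002, 0, 0], fingers=-1, newtons=60)

```text
time_s: 15.52
eef_pos: [0.516, -0.2614, 0.3365]
tcp_rot: [3.127, 0.3, 0.001]
ft_force: [-0.5, 1.5, 1.0]
gripper_width: 0.0257
finger_force: 0.5
```

Emit:
jog_arm(increments=[0, 0, 0, 0, 0, 0, 0, 0, 0, 0, 0, 0, 0, 0, 0, 0, 0, 0, 0, 0])

```text
time_s: 15.93
eef_pos: [0.5159, -0.2614, 0.3365]
tcp_rot: [3.127, 0.3, 0.001]
ft_force: [-1.2, 0.4, 5.5]
gripper_width: 0.0235
finger_force: 59.0
```

Emit:
jog_arm(increments=[-0.0068, 0, -0.0145, 0, -0.0136, 0, -0.029, 0, -0.0204, 0, -0.0435, 0, -0.0272, 0, -0.058, 0, -0.034, 0, -0.0725, 0])

```text
time_s: 16.35
eef_pos: [0.49, -0.2663, 0.3914]
tcp_rot: [3.127, 0.299, -0.001]
ft_force: [-1.3, -0.0, -4.7]
gripper_width: 0.0233
finger_force: 58.8
```

Emit:
jog_arm(increments=[-0.0068, 0, -0.0145, 0, -0.0136, 0, -0.029, 0, -0.0204, 0, -0.0435, 0, -0.0272, 0, -0.058, 0, -0.034, 0, -0.0725, 0])

```text
time_s: 16.77
eef_pos: [0.4655, -0.2712, 0.4465]
tcp_rot: [3.126, 0.3, 0.002]
ft_force: [1.1, 0.9, -1.5]
gripper_width: 0.0235
finger_force: 59.1
```

Emit:
jog_arm(increments=[-0.006, 0, -0.013, 0, -0.006, 0, -0.025, 0, -0.006, 0, -0.025, 0])

```text
time_s: 17.02
eef_pos: [0.4615, -0.2721, 0.4663]
tcp_rot: [3.125, 0.299, 0.004]
ft_force: [0.3, -0.4, -1.4]
gripper_width: 0.0233
finger_force: 59.3
```

```bash
python3 - <<'E'
from h import *
from station import status
show(status.get_obs()); 
fs=[]
for n in ("scene","side"):
    r=look(n,n+"1"); print(n,proj(r,(.46,-.27,.28)),proj(r,(.51,-.262,.17)))
    u,v=map(int,proj(r,(.48,-.265,.22))); x=max(0,min(540,u-50));y=max(0,v-75); c=r["frame"][y:y+150,x:x+100,::-1]; fs.append(cv2.resize(c,(400,600),interpolation=cv2.INTER_CUBIC)); print(x,y,c.shape)
cv2.imwrite("pics/c5.png",np.hstack(fs))
E
```

```text
{'time_s': 17.0167, 'joint_pos': [-0.7772, -0.0713, 0.0325, 1.671, 0.0003, 2.1736], 'eef_pos': [0.4615, -0.2721, 0.4663], 'tcp_rot': [3.1247, 0.299, 0.0041], 'ft_force': [0.2508, -0.3579, -1.3726], 'gripper_width': 0.0233, 'finger_force': 59.3351}
scene [166.67819987 156.07028249] [184.02530163 207.85553801]
126 107 (150, 100, 3)
side [361.46997249  96.21827208] [343.58342404 129.37021398]
303 40 (150, 100, 3)
```

View pics/c5.png

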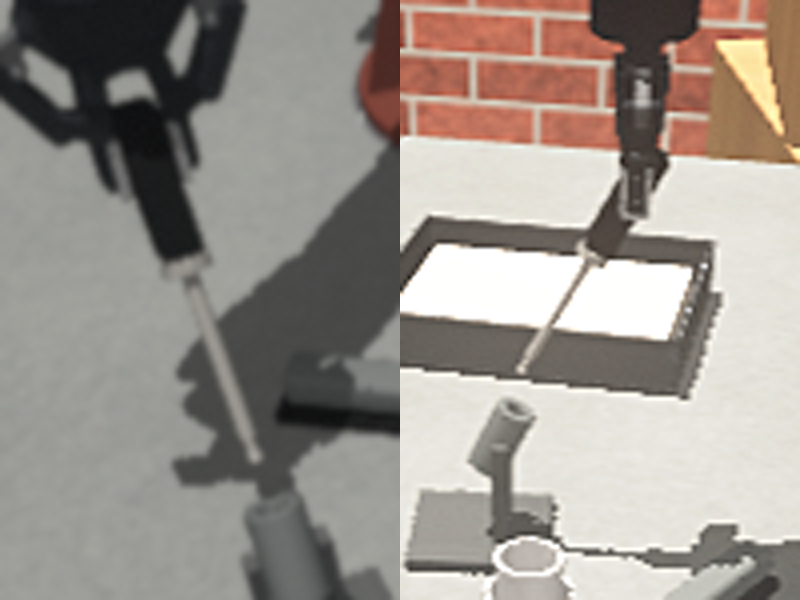

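The probe is clear of the holder and still tilted about 25° in the grip: collar at (173,174), tip at (190,222) in the scene view. I'll relax the grip to 20 N to see whether it swings under gravity, and measure it with the wrist camera.

```bash
cat >> h.py <<'E'
def tooldirs(o):
    from scipy.spatial.transform import Rotation as R
    return R.from_rotvec(o["tcp_rot"]).as_matrix()
def tipfc(r,o,zg=.062,deg=0,g=.155):
    M=tooldirs(o); d=M@np.array([np.sin(np.radians(deg)),0,np.cos(np.radians(deg))]); G=o["eef_pos"]+M[:,2]*g
    return proj(r,G+d*zg),proj(r,G+d*(zg+.112))
E
python3 - <<'E'
from h import *
from station import status
s,d=load("scene1.npz"),load("side1.npz")
C=tri([(s,172.75,174),(d,351,103)]);T=tri([(s,189.75,222),(d,333,133)]);v=T-C
print(C,T,np.linalg.norm(v),np.degrees(np.arccos(-v[2]/np.linalg.norm(v))),np.degrees(np.arctan2(v[1],v[0])))
o=status.get_obs(); r=look("wrist","w6")
for a in (25,20,15,10,5,0): print(a,*[np.round(x) for x in tipfc(r,o,deg=a)])
f=r["frame"].astype(int)
for y in range(120,400,12): print(y,f[y,282:366:6].max(1).tolist())
E
```

```text
[ 0.49103222 -0.26694712  0.25597699] [ 0.54306723 -0.25681461  0.1558685 ] 0.11327850729991 27.90341491136676 11.019015155587756
25 [321. 188.] [322. 100.]
20 [321. 196.] [322. 117.]
15 [321. 203.] [322. 134.]
10 [321. 211.] [322. 151.]
5 [321. 219.] [322. 167.]
0 [321. 228.] [322. 183.]
120 [138, 131, 136, 127, 75, 73, 114, 120, 133, 133, 138, 134, 134, 136]
132 [140, 138, 137, 137, 87, 121, 113, 124, 130, 130, 135, 131, 133, 136]
144 [139, 137, 139, 134, 69, 129, 116, 123, 129, 132, 135, 133, 135, 138]
156 [139, 141, 138, 138, 71, 132, 117, 124, 132, 135, 133, 137, 134, 136]
168 [135, 135, 133, 127, 78, 117, 120, 121, 121, 130, 136, 134, 131, 138]
180 [137, 137, 104, 83, 71, 71, 70, 72, 76, 76, 95, 131, 138, 134]
192 [137, 133, 81, 28, 22, 25, 22, 23, 29, 27, 26, 134, 137, 137]
204 [136, 94, 72, 14, 23, 28, 20, 18, 22, 24, 20, 132, 135, 134]
216 [69, 70, 68, 22, 20, 21, 22, 27, 29, 21, 21, 129, 133, 134]
228 [47, 70, 58, 10, 23, 32, 28, 15, 25, 26, 11, 106, 129, 135]
240 [16, 65, 52, 15, 17, 26, 22, 24, 21, 19, 23, 71, 136, 136]
252 [88, 89, 12, 22, 26, 28, 18, 14, 29, 28, 24, 20, 87, 88]
264 [88, 67, 3, 21, 27, 19, 31, 25, 19, 21, 26, 24, 52, 89]
276 [71, 31, 15, 17, 6, 2, 0, 14, 17, 23, 22, 24, 25, 85]
288 [86, 24, 7, 15, 21, 7, 10, 12, 6, 12, 23, 16, 32, 153]
300 [24, 24, 17, 14, 0, 13, 4, 10, 3, 24, 13, 12, 15, 16]
312 [20, 20, 8, 18, 21, 14, 7, 20, 23, 15, 13, 10, 24, 14]
324 [12, 23, 13, 12, 16, 11, 16, 9, 18, 15, 20, 12, 4, 7]
336 [17, 37, 16, 27, 16, 18, 11, 17, 18, 17, 15, 19, 14, 34]
348 [30, 131, 15, 10, 16, 1, 9, 21, 18, 11, 20, 4, 98, 97]
360 [33, 134, 71, 13, 21, 12, 4, 15, 8, 20, 17, 14, 131, 93]
372 [28, 14, 24, 22, 19, 6, 17, 17, 17, 6, 20, 18, 22, 16]
384 [21, 4, 16, 15, 22, 24, 13, 22, 18, 18, 14, 17, 19, 10]
396 [19, 8, 18, 27, 20, 9, 15, 16, 19, 20, 20, 12, 10, 19]
```

Emit:
jog_arm(increments=[0, 0, 0, 0, 0, 0, 0, 0, 0, 0, 0, 0, 0, 0, 0, 0, 0, 0, 0, 0], newtons=20)

```text
time_s: 17.58
eef_pos: [0.4614, -0.2719, 0.4634]
tcp_rot: [-3.127, -0.3, 0.0]
ft_force: [0.4, -0.0, -1.7]
gripper_width: 0.0233
finger_force: 59.3
```

```bash
python3 - <<'E'
from h import *
from station import status
o=status.get_obs(); show(o); r=look("wrist","w7")
f=r["frame"].astype(int); f0=load("w6.npz")["frame"].astype(int)
D=np.abs(f-f0).max(2)>40; ys,xs=np.where(D); print(len(xs), (xs.min(),xs.max(),ys.min(),ys.max()) if len(xs) else 0)
E
```

```text
{'time_s': 17.5833, 'joint_pos': [-0.7768, -0.0702, 0.0283, 1.6695, -0.0, 2.1736], 'eef_pos': [0.4614, -0.2719, 0.4634], 'tcp_rot': [-3.1271, -0.2998, 0.0003], 'ft_force': [0.4355, -0.0048, -1.727], 'gripper_width': 0.0233, 'finger_force': 59.3194}
58 (np.int64(80), np.int64(629), np.int64(0), np.int64(339))
```

Emit:
jog_arm(increments=[-0.012, 0, 0, 0, -0.024, 0, 0, 0, -0.036, 0, 0, 0, -0.048, 0, 0, 0, -0.06, 0, 0, 0], fingers=-1, newtons=20)

```text
time_s: 18.05
eef_pos: [0.4161, -0.2807, 0.4637]
tcp_rot: [3.127, 0.299, 0.0]
ft_force: [0.1, 0.5, -1.9]
gripper_width: 0.0234
finger_force: 59.2
```

Emit:
jog_arm(increments=[0, 0, 0.02, 0, 0, 0, 0.04, 0, 0, 0, 0.06, 0, 0, 0, 0.083, 0, 0, 0, 0.083, 0])

```text
time_s: 18.47
eef_pos: [0.4161, -0.2802, 0.3982]
tcp_rot: [-3.124, -0.299, 0.004]
ft_force: [-0.6, 0.5, -2.1]
gripper_width: 0.0231
finger_force: 59.0
```

```bash
python3 - <<'E'
from h import *
from station import status
o=status.get_obs(); show(o); r=look("wrist","w8")
for a in (25,15,5,0): print(a,*[np.round(x) for x in tipfc(r,o,deg=a)])
f=r["frame"].astype(int)
for y in range(60,230,8): print(y,f[y,288:360:5].max(1).tolist())
E
```

```text
{'time_s': 18.4667, 'joint_pos': [-0.8539, -0.1945, -0.205, 1.5645, -0.0001, 2.0972], 'eef_pos': [0.4161, -0.2802, 0.3982], 'tcp_rot': [-3.124, -0.2985, 0.0039], 'ft_force': [-0.6447, 0.4611, -2.0812], 'gripper_width': 0.0231, 'finger_force': 58.9922}
25 [321. 188.] [322. 100.]
15 [321. 203.] [322. 134.]
5 [321. 219.] [322. 167.]
0 [321. 228.] [322. 183.]
60 [92, 92, 44, 45, 42, 45, 45, 46, 41, 93, 91, 95, 92, 93, 92]
68 [66, 62, 40, 36, 37, 36, 37, 36, 42, 71, 77, 77, 72, 72, 74]
76 [131, 135, 109, 73, 71, 67, 71, 66, 129, 129, 130, 130, 134, 130, 128]
84 [133, 132, 130, 133, 104, 120, 126, 131, 133, 132, 133, 128, 129, 126, 128]
92 [130, 136, 133, 131, 132, 130, 101, 117, 134, 126, 128, 126, 129, 131, 129]
100 [138, 134, 132, 132, 134, 131, 114, 117, 126, 133, 133, 135, 136, 129, 129]
108 [135, 133, 131, 132, 132, 120, 113, 120, 121, 126, 126, 135, 131, 130, 130]
116 [131, 133, 137, 133, 132, 74, 115, 123, 121, 132, 128, 130, 128, 130, 134]
124 [139, 133, 136, 133, 91, 68, 115, 120, 121, 134, 132, 130, 128, 135, 124]
132 [133, 134, 134, 129, 102, 69, 114, 125, 119, 132, 129, 132, 1
[... 188 characters left out ...]
, 124, 66, 96, 114, 120, 110, 135, 133, 134, 130, 136, 131]
164 [133, 129, 132, 122, 64, 118, 113, 122, 110, 134, 131, 135, 132, 128, 132]
172 [126, 127, 127, 100, 110, 116, 120, 124, 121, 118, 111, 132, 133, 136, 131]
180 [134, 131, 69, 84, 67, 70, 72, 71, 73, 68, 81, 96, 130, 132, 132]
188 [130, 127, 61, 25, 22, 21, 24, 29, 34, 18, 22, 30, 133, 134, 130]
196 [132, 102, 31, 25, 23, 25, 25, 21, 24, 23, 28, 19, 134, 130, 134]
204 [126, 105, 28, 17, 26, 22, 25, 23, 20, 31, 21, 23, 131, 132, 125]
212 [66, 70, 21, 17, 24, 22, 21, 22, 31, 22, 23, 18, 122, 128, 132]
220 [66, 68, 13, 30, 26, 21, 21, 16, 15, 23, 21, 22, 98, 129, 131]
228 [69, 63, 19, 22, 23, 23, 25, 20, 21, 26, 24, 26, 54, 128, 134]
```

Emit:
jog_arm(increments=[0.015, 0, 0, 0, 0.03, 0, 0, 0, 0.045, 0, 0, 0, 0.055, 0, 0, 0, 0.06, 0, 0, 0])

```text
time_s: 18.93
eef_pos: [0.4621, -0.2718, 0.4022]
tcp_rot: [3.126, 0.3, -0.001]
ft_force: [-4.4, -1.1, -1.2]
gripper_width: 0.0235
finger_force: 59.2
```

Emit:
jog_arm(increments=[0.012, 0, 0, 0, 0.024, 0, 0, 0, 0.036, 0, 0, 0, 0.048, 0, 0, 0, 0.06, 0, 0, 0])

```text
time_s: 19.35
eef_pos: [0.5062, -0.2633, 0.4015]
tcp_rot: [3.127, 0.299, -0.001]
ft_force: [-3.9, -0.3, 0.2]
gripper_width: 0.0233
finger_force: 60.2
```

```bash
cat >> h.py <<'E'
def rows(tag):
    from station import status
    o=status.get_obs(); show(o); r=look("wrist",tag)
    for a in (25,15,5,0): print(a,*[np.round(x) for x in tipfc(r,o,deg=a)])
    f=r["frame"].astype(int)
    for y in range(60,250,7): print(y,f[y,288:360:5].max(1).tolist())
E
python3 -c "
from h import *
rows('w9')"
```

```text
{'time_s': 19.35, 'joint_pos': [-0.7087, 0.0135, -0.0023, 1.5551, -0.0006, 2.242], 'eef_pos': [0.5062, -0.2633, 0.4015], 'tcp_rot': [3.127, 0.2993, -0.0009], 'ft_force': [-3.8637, -0.3146, 0.2365], 'gripper_width': 0.0233, 'finger_force': 60.2017}
25 [321. 188.] [322. 100.]
15 [321. 203.] [322. 134.]
5 [321. 219.] [322. 167.]
0 [321. 228.] [322. 183.]
60 [96, 96, 96, 96, 98, 92, 97, 101, 97, 98, 97, 98, 95, 99, 99]
67 [97, 94, 97, 97, 101, 93, 93, 98, 94, 99, 95, 97, 96, 95, 92]
74 [95, 93, 97, 93, 97, 93, 94, 95, 92, 99, 98, 97, 97, 95, 94]
81 [98, 94, 98, 95, 95, 98, 94, 98, 97, 99, 96, 95, 92, 93, 92]
88 [95, 98, 98, 96, 96, 98, 95, 97, 94, 98, 96, 97, 96, 98, 94]
95 [98, 93, 98, 95, 91, 83, 81, 86, 87, 92, 94, 98, 96, 95, 97]
102 [96, 93, 94, 88, 73, 82, 83, 87, 86, 83, 81, 98, 94, 95, 94]
109 [95, 96, 95, 59, 71, 79, 85, 87, 85, 81, 73, 94, 91, 98, 89]
116 [96, 80, 51, 61, 77, 84, 89, 89, 86, 83, 74, 54, 79, 94, 94]
123 [97, 96, 89, 61, 78, 83, 88, 89, 84, 82, 75, 78, 91, 95, 92]
130 [95, 93, 93, 65, 90, 102, 103, 104, 105, 99, 75, 82, 96, 91, 94]
137 [92, 67, 53, 100, 100, 92, 
[... 457 characters left out ...]
0, 132]
186 [139, 138, 139, 136, 68, 95, 90, 101, 105, 133, 135, 137, 138, 133, 140]
193 [137, 139, 77, 70, 72, 73, 78, 98, 99, 132, 134, 134, 129, 132, 131]
200 [134, 127, 72, 67, 77, 93, 104, 111, 99, 97, 127, 138, 133, 137, 135]
207 [96, 72, 72, 63, 59, 64, 71, 64, 67, 68, 58, 119, 139, 127, 135]
214 [70, 70, 67, 14, 13, 15, 22, 23, 18, 19, 18, 44, 132, 132, 134]
221 [69, 69, 62, 15, 16, 18, 24, 22, 19, 18, 18, 21, 112, 136, 133]
228 [71, 70, 50, 19, 17, 21, 20, 11, 21, 22, 18, 20, 66, 130, 138]
235 [71, 71, 40, 15, 11, 18, 22, 24, 16, 16, 13, 15, 78, 134, 134]
242 [67, 66, 29, 18, 8, 7, 21, 18, 11, 19, 23, 21, 107, 136, 134]
249 [90, 35, 9, 15, 15, 19, 15, 21, 20, 15, 18, 15, 16, 87, 93]
```

Emit:
jog_arm(increments=[0.008, 0, 0, 0, 0.016, 0, 0, 0, 0.024, 0, 0, 0, 0.024, 0, 0, 0])

```text
time_s: 19.73
eef_pos: [0.524, -0.2598, 0.4012]
tcp_rot: [3.127, 0.3, -0.0]
ft_force: [-3.3, -0.8, -2.1]
gripper_width: 0.0232
finger_force: 60.3
```

Emit:
jog_arm(increments=[-0.015, 0, 0, 0, -0.03, 0, -0.02, 0, -0.05, 0, -0.05, 0, -0.06, 0, -0.08, 0, -0.06, 0, -0.08, 0])

```text
time_s: 20.15
eef_pos: [0.4786, -0.2688, 0.4664]
tcp_rot: [3.123, 0.298, 0.009]
ft_force: [0.1, -0.2, -0.3]
gripper_width: 0.0232
finger_force: 60.4
```

```bash
python3 -c "
from h import *
rows('w10')
for n in ('scene','side'): look(n,n+'2')
"
```

```text
{'time_s': 20.15, 'joint_pos': [-0.7504, -0.0341, 0.0688, 1.6663, 0.0013, 2.2006], 'eef_pos': [0.4786, -0.2688, 0.4664], 'tcp_rot': [3.1226, 0.2984, 0.0093], 'ft_force': [0.1171, -0.1887, -0.3246], 'gripper_width': 0.0232, 'finger_force': 60.4282}
25 [321. 188.] [322. 100.]
15 [321. 203.] [322. 134.]
5 [321. 219.] [322. 167.]
0 [321. 228.] [322. 183.]
60 [95, 99, 96, 95, 97, 97, 92, 97, 98, 96, 96, 98, 96, 95, 97]
67 [98, 99, 96, 97, 98, 92, 84, 91, 98, 98, 99, 93, 93, 97, 97]
74 [94, 95, 94, 93, 72, 81, 85, 82, 83, 84, 95, 95, 96, 94, 94]
81 [95, 94, 91, 72, 74, 83, 86, 87, 83, 72, 96, 98, 93, 92, 94]
88 [94, 95, 97, 56, 74, 80, 90, 86, 84, 75, 90, 93, 95, 96, 94]
95 [94, 94, 92, 64, 97, 101, 99, 98, 102, 81, 96, 100, 93, 94, 93]
102 [92, 92, 77, 95, 99, 55, 51, 55, 91, 97, 85, 94, 91, 93, 94]
109 [93, 53, 50, 95, 94, 80, 89, 77, 66, 96, 90, 91, 94, 92, 94]
116 [92, 57, 41, 66, 99, 101, 92, 93, 98, 94, 94, 92, 88, 92, 93]
123 [92, 90, 54, 47, 47, 79, 92, 83, 90, 94, 92, 93, 89, 93, 94]
130 [78, 78, 55, 47, 48, 44, 40, 43, 81, 83, 82, 81, 81, 81, 82]
137 [135, 136, 137, 77, 72, 69, 8
[... 525 characters left out ...]
130, 134, 133, 135, 70, 124, 82, 91, 118, 131, 133, 132, 134, 130, 131]
193 [135, 132, 125, 90, 75, 136, 79, 88, 120, 134, 128, 130, 132, 135, 132]
200 [133, 112, 70, 64, 67, 123, 80, 91, 118, 133, 134, 136, 134, 135, 132]
207 [69, 68, 68, 68, 67, 76, 61, 69, 99, 133, 137, 132, 134, 133, 135]
214 [66, 69, 67, 70, 74, 108, 137, 136, 119, 97, 121, 132, 136, 128, 135]
221 [67, 70, 70, 35, 23, 10, 19, 13, 24, 14, 17, 120, 134, 132, 130]
228 [73, 71, 64, 5, 11, 21, 13, 20, 16, 16, 11, 53, 133, 129, 130]
235 [71, 62, 58, 4, 15, 16, 19, 13, 12, 15, 16, 35, 132, 131, 129]
242 [66, 70, 42, 16, 11, 6, 15, 14, 26, 16, 25, 25, 130, 131, 135]
249 [88, 45, 12, 19, 21, 14, 16, 7, 15, 21, 5, 25, 21, 87, 88]
```

```bash
python3 - <<'E'
from h import *
r=load("w10.npz"); f=r["frame"].astype(int).max(2)
for y in range(172,184): print(y,f[y,304:336:2].tolist())
o={"eef_pos":np.array([.4786,-.2688,.4664]),"tcp_rot":np.array([3.1226,.2984,.0093])}
M=tooldirs(o); print(np.round(M,3))
for deg in (6,4,2,0,-2,-4):
  a=np.radians(deg); d=M@np.array([np.sin(a),0,np.cos(a)]); G=o["eef_pos"]+M[:,2]*.155; T=G+d*.174; e=M@np.array([np.cos(a),0,-np.sin(a)])
  print(deg,proj(r,T-.004*d+.004*e),proj(r,T-.004*d), "collar low edge",proj(r,G+.062*d+.0135*e))
# scene: diff between positions 1 and 2 -> new bright shaft
for n in ("scene","side"):
  b=load(n+"2.npz");a=load(n+"1.npz")
  G=o["eef_pos"]-np.array([0,0,.155]); c=proj(b,G-np.array([0,0,.062]));t=proj(b,G-np.array([0,0,.174])); print(n,"forecast collar/tip",c,t)
  F=b["frame"].astype(int); 
  for v in np.linspace(c[1]+4,t[1]+6,12).astype(int):
    u=int(c[0]); print(v,u-10,F[v,u-10:u+12].max(1).tolist())
E
```

```text
172 [135, 134, 134, 133, 133, 132, 135, 134, 128, 125, 133, 137, 137, 137, 135, 134]
173 [135, 135, 134, 134, 133, 132, 133, 129, 121, 122, 126, 133, 137, 137, 137, 135]
174 [131, 136, 135, 131, 132, 129, 133, 123, 111, 115, 124, 129, 133, 137, 135, 136]
175 [131, 136, 133, 118, 127, 130, 129, 118, 103, 104, 115, 123, 135, 136, 137, 131]
176 [132, 136, 130, 101, 108, 122, 125, 106, 92, 94, 103, 121, 131, 130, 133, 132]
177 [133, 133, 127, 89, 91, 119, 125, 94, 85, 88, 98, 115, 133, 132, 132, 131]
178 [132, 135, 123, 83, 80, 108, 122, 93, 83, 89, 89, 111, 129, 133, 132, 132]
179 [133, 129, 108, 79, 74, 104, 116, 88, 86, 86, 85, 106, 130, 135, 134, 131]
180 [130, 128, 93, 74, 72, 107, 118, 83, 86, 90, 89, 96, 128, 136, 134, 132]
181 [132, 123, 82, 71, 70, 110, 117, 83, 85, 90, 88, 95, 128, 136, 133, 133]
182 [127, 116, 75, 69, 72, 111, 117, 81, 82, 88, 88, 93, 122, 134, 135, 133]
183 [128, 108, 72, 68, 76, 116, 116, 83, 81, 87, 89, 92, 122, 135, 135, 132]
[[ 0.982  0.189  0.006]
 [ 0.189 -0.982 -0.004]
 [ 0.005  0.005 -1.   ]]
6 [321.59827604 160.99994284] [321.59569756 165.33755387] c
[... 2812 characters left out ...]
 [108, 108, 107, 108, 107, 103, 131, 167, 152, 122, 100, 105, 104, 106, 106, 105, 107, 106, 104, 105, 104, 105]
131 344 [105, 106, 106, 106, 101, 115, 145, 162, 143, 107, 106, 106, 107, 105, 108, 105, 105, 105, 106, 104, 106, 104]
135 344 [101, 91, 91, 98, 99, 119, 145, 157, 136, 103, 104, 105, 103, 103, 106, 107, 105, 104, 102, 105, 105, 103]
138 344 [232, 232, 235, 237, 240, 221, 152, 168, 226, 243, 239, 242, 245, 247, 247, 245, 244, 245, 232, 168, 99, 98]
141 344 [229, 229, 230, 231, 230, 229, 230, 232, 235, 235, 233, 231, 231, 231, 231, 231, 231, 230, 231, 230, 231, 234]
144 344 [229, 230, 231, 231, 228, 228, 230, 230, 230, 230, 231, 230, 230, 229, 230, 230, 230, 234, 235, 235, 234, 232]
```

The probe is now within about 2° of upright, with the tip still slightly to the tool's +x. One more push of 4.5 mm will take that out.

Emit:
jog_arm(increments=[0, 0, 0.04, 0, 0, 0, 0.08, 0, 0.03, 0, 0.08, 0, 0.055, 0, 0.08, 0, 0.06, 0, 0.08, 0])

```text
time_s: 20.72
eef_pos: [0.5246, -0.2588, 0.3981]
tcp_rot: [-3.124, -0.301, 0.004]
ft_force: [-3.8, -0.9, -3.4]
gripper_width: 0.0231
finger_force: 60.0
```

Emit:
jog_arm(increments=[0.003, 0, 0, 0, 0.0065, 0, 0, 0, 0.0065, 0, 0, 0, 0.0065, 0, 0, 0])

```text
time_s: 21.05
eef_pos: [0.5276, -0.2592, 0.4011]
tcp_rot: [-3.127, -0.299, 0.002]
ft_force: [-5.5, -0.0, -4.1]
gripper_width: 0.0233
finger_force: 59.9
```

Emit:
jog_arm(increments=[-0.015, 0, 0, 0, -0.03, 0, -0.02, 0, -0.05, 0, -0.05, 0, -0.06, 0, -0.08, 0, -0.06, 0, -0.08, 0])

```text
time_s: 21.47
eef_pos: [0.4831, -0.2682, 0.4675]
tcp_rot: [3.121, 0.297, 0.011]
ft_force: [-0.6, -0.1, -0.7]
gripper_width: 0.0233
finger_force: 60.5
```

Emit:
jog_arm(increments=[0, 0, 0, 0, 0, 0, 0, 0, 0, 0, 0, 0])

```text
time_s: 21.72
eef_pos: [0.4841, -0.2675, 0.4604]
tcp_rot: [-3.127, -0.3, 0.0]
ft_force: [-0.5, 0.1, -1.3]
gripper_width: 0.0232
finger_force: 60.5
```

```bash
cat > m.py <<'E'
from h import *
import sys
from station import status
t=sys.argv[1]
o=status.get_obs(); show(o); r=look("wrist",t); f=r["frame"].astype(int).max(2)
for y in range(168,194,2): print(y,f[y,304:336:2].tolist())
M=tooldirs(o)
for deg in (4,2,0,-2,-4):
  a=np.radians(deg); d=M@np.array([np.sin(a),0,np.cos(a)]); G=o["eef_pos"]+M[:,2]*.155; T=G+d*.174; e=M@np.array([np.cos(a),0,-np.sin(a)])
  print(deg,proj(r,T-.004*d+.004*e))
b=look("side",t+"s"); G=o["eef_pos"]-np.array([0,0,.155]); c=proj(b,G-np.array([0,0,.062]));q=proj(b,G-np.array([0,0,.174])); print("side forecast collar/tip",c,q)
F=b["frame"].astype(int)
for v in range(int(c[1])+2,int(q[1])+6,4):
    u=int(c[0]); print(v,u-8,F[v,u-8:u+8].max(1).tolist())
E
python3 m.py w11
```

```text
{'time_s': 21.7167, 'joint_pos': [-0.7415, -0.0185, 0.0731, 1.6629, 0.0004, 2.2089], 'eef_pos': [0.4841, -0.2675, 0.4604], 'tcp_rot': [-3.1266, -0.2998, 0.0002], 'ft_force': [-0.497, 0.1085, -1.2875], 'gripper_width': 0.0232, 'finger_force': 60.5038}
168 [137, 134, 134, 136, 135, 136, 134, 132, 132, 133, 136, 134, 134, 131, 133, 131]
170 [135, 137, 136, 135, 134, 137, 138, 137, 132, 135, 134, 133, 132, 130, 128, 126]
172 [138, 136, 135, 130, 134, 133, 137, 136, 136, 132, 131, 132, 131, 133, 132, 132]
174 [137, 136, 131, 131, 134, 133, 134, 134, 133, 132, 133, 133, 134, 135, 138, 135]
176 [135, 135, 135, 135, 133, 130, 130, 135, 128, 125, 127, 132, 136, 136, 135, 132]
178 [134, 133, 132, 123, 113, 127, 130, 123, 112, 116, 119, 127, 130, 133, 135, 138]
180 [131, 131, 128, 106, 76, 111, 127, 101, 86, 94, 102, 119, 130, 130, 132, 135]
182 [133, 130, 109, 79, 70, 93, 119, 91, 81, 87, 89, 107, 129, 134, 132, 131]
184 [128, 122, 84, 69, 69, 86, 113, 82, 80, 88, 87, 100, 128, 135, 135, 135]
186 [129, 123, 81, 68, 78, 112, 113, 82, 81, 89, 84, 92, 128, 133, 134, 136]
188 [128, 119, 79, 70, 91
[... 620 characters left out ...]
 344 [255, 255, 255, 255, 255, 255, 255, 255, 128, 164, 255, 255, 255, 255, 255, 255]
121 344 [255, 255, 255, 255, 255, 255, 255, 195, 127, 247, 255, 255, 255, 255, 255, 255]
125 344 [108, 108, 107, 107, 104, 99, 131, 163, 173, 157, 98, 101, 100, 101, 95, 95]
129 344 [109, 108, 108, 106, 105, 109, 137, 161, 143, 111, 106, 103, 107, 106, 106, 107]
133 344 [107, 106, 105, 104, 103, 123, 154, 158, 136, 98, 105, 106, 105, 103, 104, 103]
137 344 [241, 238, 244, 244, 248, 225, 164, 177, 229, 236, 173, 102, 102, 95, 95, 88]
141 344 [230, 229, 230, 231, 230, 231, 214, 211, 236, 236, 233, 230, 231, 231, 230, 230]
145 344 [230, 230, 232, 231, 231, 232, 232, 231, 232, 230, 229, 231, 231, 229, 229, 230]
```

The probe is upright to about 1°. Now I'll raise it and move over the nest.

Emit:
jog_arm(increments=[0, 0, -0.024, 0, 0.008, -0.035, -0.024, 0, 0.016, -0.07, -0.024, 0, 0.024, -0.105, -0.024, 0, 0.032, -0.14, -0.024, 0])

```text
time_s: 22.23
eef_pos: [0.4875, -0.1588, 0.4786]
tcp_rot: [-3.127, -0.299, 0.001]
ft_force: [0.0, 1.0, -1.3]
gripper_width: 0.0232
finger_force: 60.3
```

Emit:
jog_arm(increments=[0.008, -0.035, 0, 0, 0.016, -0.07, 0, 0, 0.024, -0.105, 0, 0, 0.0276, -0.126, 0, 0, 0.0276, -0.126, 0, 0])

```text
time_s: 22.65
eef_pos: [0.4898, -0.0604, 0.479]
tcp_rot: [-3.126, -0.305, 0.0]
ft_force: [-0.0, -0.3, -1.0]
gripper_width: 0.0234
finger_force: 60.2
```

Emit:
jog_arm(increments=[0, 0, 0, 0, 0, 0, 0, 0, 0, 0, 0, 0])

```text
time_s: 22.9
eef_pos: [0.49, -0.064, 0.4789]
tcp_rot: [-3.127, -0.298, 0.001]
ft_force: [0.2, 0.4, -2.0]
gripper_width: 0.0232
finger_force: 60.2
```

```bash
python3 - <<'E'
from h import *
from station import status
o=status.get_obs(); show(o); r=look("wrist","w12"); look("scene","scene3"); look("side","side3")
print("rim",proj(r,(.4905,-.063,.118)),"mark",proj(r,(.4905,-.063,.033)))
s=load("scene3.npz");d=load("side3.npz")
print(proj(s,(.4905,-.063,.118)),proj(d,(.4905,-.063,.118)))
def crop(r,u,v): x,y=int(u)-33,int(v)-55; return cv2.resize(r["frame"][y:y+100,x:x+66,::-1],(264,400),interpolation=cv2.INTER_CUBIC),x,y
a=crop(s,*proj(s,(.4905,-.063,.118)));b=crop(d,*proj(d,(.4905,-.063,.118)));print(a[1:],b[1:])
w=r["frame"][100:300,260:392,::-1]; w=cv2.resize(w,(264,400))
cv2.imwrite("pics/c6.png",np.hstack([w,a[0],b[0]]))
E
```

```text
{'time_s': 22.9, 'joint_pos': [-0.3951, -0.1858, -0.0494, 1.7076, -0.0002, 2.5562], 'eef_pos': [0.49, -0.064, 0.4789], 'tcp_rot': [-3.1274, -0.2983, 0.0007], 'ft_force': [0.1971, 0.3546, -1.9702], 'gripper_width': 0.0232, 'finger_force': 60.2429}
rim [320.87417601 174.97836805] mark [321.08610408 160.44720036]
[270.03673957 198.90034631] [334.70451634 178.66534052]
(237, 143) (301, 123)
```

View pics/c6.png

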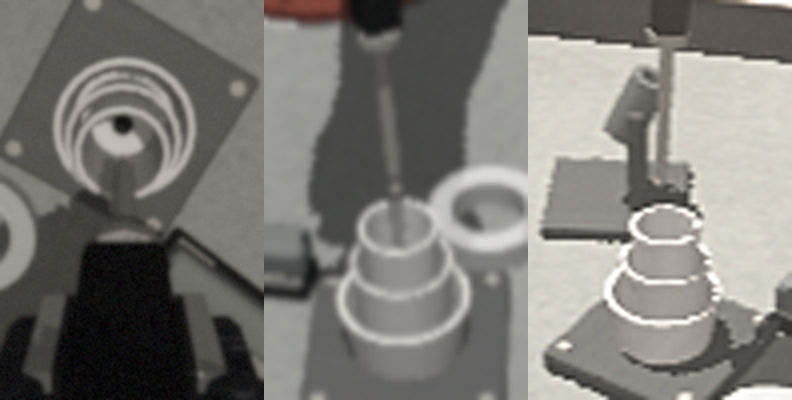

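The wrist crop shows the dot at image (321,162) against a forecast of (321,160), and the shaft above the narrow cup is centred and upright in all three views. Descend, then feel for contact.

Emit:
jog_arm(increments=[-0.002, 0, 0.02, 0, -0.002, 0, 0.05, 0, -0.002, 0, 0.08, 0, -0.002, 0, 0.105, 0, -0.002, 0, 0.13, 0])

```text
time_s: 23.47
eef_pos: [0.4882, -0.0639, 0.3806]
tcp_rot: [-3.127, -0.299, 0.001]
ft_force: [-0.5, -0.5, -1.4]
gripper_width: 0.0233
finger_force: 60.4
```

Emit:
jog_arm(increments=[0, 0, 0.006, 0, 0, 0, 0.012, 0, 0, 0, 0.016, 0, 0, 0, 0.016, 0, 0, 0, 0.016, 0])

```text
time_s: 23.88
eef_pos: [0.4886, -0.0637, 0.3708]
tcp_rot: [3.127, 0.299, 0.002]
ft_force: [0.2, 0.4, -0.6]
gripper_width: 0.0233
finger_force: 60.2
```

Emit:
jog_arm(increments=[0, 0, 0, 0, 0, 0, 0, 0, 0, 0, 0, 0])

```text
time_s: 24.13
eef_pos: [0.4885, -0.0635, 0.3703]
tcp_rot: [3.127, 0.3, 0.001]
ft_force: [-0.4, 0.7, -1.2]
gripper_width: 0.0235
finger_force: 60.2
```

Emit:
jog_arm(increments=[0, 0, 0.003, 0, 0, 0, 0.005, 0, 0, 0, 0.005, 0, 0, 0, 0.005, 0])

```text
time_s: 24.47
eef_pos: [0.4883, -0.0635, 0.3659]
tcp_rot: [-3.127, -0.3, 0.0]
ft_force: [-0.2, 0.5, -0.7]
gripper_width: 0.0234
finger_force: 60.2
```

Emit:
jog_arm(increments=[0, 0, 0.002, 0, 0, 0, 0.004, 0, 0, 0, 0.004, 0, 0, 0, 0.004, 0])

```text
time_s: 24.8
eef_pos: [0.4884, -0.0635, 0.363]
tcp_rot: [3.127, 0.3, -0.0]
ft_force: [-0.3, -0.2, -0.7]
gripper_width: 0.0232
finger_force: 60.4
```

Emit:
jog_arm(increments=[0, 0, 0.002, 0, 0, 0, 0.003, 0, 0, 0, 0.003, 0, 0, 0, 0.003, 0])

```text
time_s: 25.13
eef_pos: [0.4884, -0.0635, 0.3609]
tcp_rot: [3.127, 0.3, 0.0]
ft_force: [-0.1, 0.2, 0.3]
gripper_width: 0.0233
finger_force: 60.4
```

Emit:
jog_arm(increments=[0, 0, 0, 0, 0, 0, 0, 0, 0, 0, 0, 0])

```text
time_s: 25.38
eef_pos: [0.4884, -0.0635, 0.3609]
tcp_rot: [3.127, 0.3, 0.0]
ft_force: [0.1, -0.3, -0.4]
gripper_width: 0.0232
finger_force: 60.4
```

```bash
cat > ff.py <<'E'
from station import status, read_camera
import numpy as np
F=[]
for i in range(16):
    read_camera("wrist"); o=status.get_obs(); F.append(np.r_[o["ft_force"],o["eef_pos"][2],o["time_s"]])
F=np.array(F); print(F.mean(0).round(4),"sem",(F[:,:3].std(0)/4).round(2), F[:,2].round(1).tolist())
E
python3 ff.py
```

```text
[ 0.0784 -0.0747  0.2239  0.3608 25.8083] sem [0.13 0.12 0.07] [-0.3, 0.6, 0.7, 0.4, 0.2, 0.1, 0.1, -0.2, -0.2, 0.4, 0.3, 0.5, 0.0, 0.6, 0.1, 0.3]
```

Emit:
jog_arm(increments=[0, 0, 0.0013, 0, 0, 0, 0.0027, 0, 0, 0, 0.0027, 0])

```text
time_s: 26.43
eef_pos: [0.4884, -0.0635, 0.3586]
tcp_rot: [3.127, 0.3, -0.0]
ft_force: [0.5, 0.3, 0.9]
gripper_width: 0.0235
finger_force: 60.4
```

```bash
python3 ff.py
```

```text
[1.23000e-02 9.46000e-02 5.53000e-01 3.58800e-01 2.68583e+01] sem [0.1  0.11 0.15] [-0.2, 0.5, 0.7, -0.2, 1.0, -0.0, 0.1, -0.1, 1.3, 1.1, 0.9, 0.7, -0.0, 0.7, 2.0, 0.4]
```

Emit:
jog_arm(increments=[0, 0, 0.0013, 0, 0, 0, 0.0028, 0, 0, 0, 0.0028, 0])

```text
time_s: 27.48
eef_pos: [0.4884, -0.0635, 0.3565]
tcp_rot: [3.127, 0.3, 0.0]
ft_force: [0.4, 0.2, 0.5]
gripper_width: 0.0234
finger_force: 60.5
```

```bash
python3 ff.py; python3 ff.py; python3 - <<'E'
from h import *
from station import status
o=status.get_obs(); show(o); r=look("wrist","w13"); f=r["frame"].astype(int).max(2)
print("rim",proj(r,(.4905,-.063,.118)))
E
```

```text
[ 0.5265  0.2584  1.2981  0.3567 27.9083] sem [0.14 0.12 0.12] [0.7, 1.2, 1.3, 2.1, 1.4, 1.1, 1.3, 0.9, 1.8, 2.2, 1.2, 1.5, 1.3, 1.5, 0.7, 0.5]
[ 0.5229  0.0629  1.3245  0.3567 28.7083] sem [0.14 0.14 0.1 ] [1.9, 0.9, 0.8, 1.1, 1.9, 2.0, 1.0, 1.3, 1.3, 1.4, 1.6, 0.9, 1.2, 1.7, 0.7, 1.6]
{'time_s': 29.0833, 'joint_pos': [-0.3956, -0.2312, -0.312, 1.4898, -0.0001, 2.555], 'eef_pos': [0.4884, -0.0635, 0.3567], 'tcp_rot': [3.1271, 0.2997, 0.0001], 'ft_force': [0.3842, -0.6591, 1.6053], 'gripper_width': 0.0233, 'finger_force': 60.521}
rim [321.35361005 212.71717081]
```

```bash
python3 - <<'E'
from h import *
s,d,r=load("scene3.npz"),load("side3.npz"),load("w12.npz")
T=(.49,-.064,.150); print("fc",proj(s,T),proj(d,T)); print("tri",tri([(s,270.25,190.5),(d,333.5,168.5)]))
C=(.49,-.064,.262);print("collar fc",proj(s,C),proj(d,C),"seen s",(380-264)/4+237,40/4+143,"d",(665-528)/4+301,38/4+123)
for x in (-.004,0,.004): print(x,proj(r,(.49+x+.004,-.063,.154)))
f=r["frame"].max(2)
for y in range(164,192,2): print(y,f[y,304:338:2].tolist())
# nest rim centre by bright mask in same images, for relative tip-cup offset
R=(.489,-.063,.118);print("rim fc",proj(s,R),proj(d,R),"seen s",(397-264)/4+237,226/4+143,"d",(665-528)/4+301,224/4+123)
E
```

```text
fc [268.71964915 189.15288802] [335.02811816 168.93459676]
tri [ 0.49492952 -0.06245329  0.15064732]
collar fc [265.37468298 151.67158125] [335.28594112 132.46186273] seen s 266.0 153.0 d 335.25 132.5
-0.004 [320.64637029 184.00548485]
0 [321.47949687 179.7982867 ]
0.004 [322.31898683 175.55895419]
164 [147, 160, 189, 194, 193, 188, 135, 52, 33, 33, 48, 92, 106, 106, 107, 106, 108]
166 [104, 148, 189, 195, 193, 192, 175, 126, 77, 69, 124, 157, 120, 107, 107, 105, 88]
168 [91, 125, 182, 193, 194, 194, 190, 183, 170, 168, 182, 188, 165, 119, 106, 103, 79]
170 [92, 106, 161, 188, 194, 196, 192, 192, 192, 192, 191, 192, 189, 146, 107, 94, 78]
172 [93, 101, 121, 168, 189, 194, 194, 193, 192, 193, 192, 195, 194, 170, 111, 85, 75]
174 [95, 100, 101, 127, 164, 182, 193, 193, 192, 192, 193, 190, 185, 158, 95, 80, 79]
176 [98, 99, 103, 109, 114, 139, 168, 182, 176, 174, 173, 162, 139, 110, 93, 92, 83]
178 [99, 104, 105, 105, 101, 99, 112, 126, 119, 126, 123, 108, 104, 100, 92, 93, 86]
180 [102, 102, 106, 103, 87, 83, 85, 96, 85, 87, 100, 103, 100, 97, 95, 89, 88]
182 [99, 104, 110, 107, 84, 82, 83, 81, 82, 81, 86, 92, 100, 97, 97, 94, 88]
184 [102, 104, 107, 104, 83, 76, 76, 77, 79, 80, 87, 88, 102, 95, 90, 93, 88]
186 [112, 103, 105, 95, 83, 76, 74, 72, 75, 82, 81, 83, 99, 98, 96, 89, 89]
188 [138, 111, 104, 85, 79, 82, 73, 73, 78, 82, 80, 82, 98, 95, 96, 91, 97]
190 [175, 140, 108, 87, 78, 80, 74, 70, 80, 81, 81, 82, 93, 97, 98, 100, 137]
rim fc [269.87447245 198.49945554] [335.2234437  178.73715699] seen s 270.25 199.5 d 335.25 179.0
```

```bash
python3 -c "
from station import bot
print(bot.finish_job())"
```

```text
the job is handed in; nothing more can be done
None
```

The job is handed in at about 29 s. Both cups are nested home, and the probe is still held upright to within about 1–2°. Its tip is within about 2 mm of the black dot's centre by camera estimate, and the spring is pressed about halfway at about 2.7 N.

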